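# Clamp a pocket torch in a V-block holder

## Task

Clamp the pocket torch in the V-block holder so that its barrel can be engraved: lay the barrel down gently into both V-blocks, with the torch's head outside the block that has the strap and the end stop, and slide it along the Vs until the back of the head bears on the end stop with light, steady pressure. Then swing the strap over the barrel and press it down until it snaps home under the roller catch, without forcing anything, and leave the other things on the desk where they are.

Things in the scene. Friction and masses are not known exactly. Their poses are not given: they have to be found in the camera images.
- torch_mid (a point): Centre of the pocket torch's round barrel, on its axis: the place to grip, across the barrel, within 15 mm of the balance point. At the start the torch lies flat on the grey desk mat (3 mm thick) and this point is 19 mm above the mat. y axis: along the torch towards its head; z: up at the start.
- torch: Black pocket torch, 192 mm long, about 180 g: a plain round barrel 25 mm across and 146 mm long between a hexagonal head (38 mm across flats, 34 mm long) and a hexagonal tail cap (38 mm across flats, 12 mm long). Origin below torch_mid on the flat that lies on the mat at the start; axes as torch_mid.
- torch_shoulder (a point): Back of the torch's head: the point on the torch's axis in the flat face where the 25 mm barrel meets the 38 mm head, 73 mm from torch_mid towards the head. This face is to bear on the outer face of the end stop. Axes as torch_mid.
- holder: V-block holder, fixed on the mat: base plate 98 x 132 mm, 10 mm high, and two aluminium V-blocks in line (90 degree Vs open to the top, 30 mm wide at the mouth; blocks 48 mm wide, 22 mm long, from 35 to 57 mm either side of cradle along y) and a 70 mm open gap between them for fingers. The one at +y, with strap and end stop, is the clamp block. Origin below cradle on the mat; axes as cradle.
- cradle (a point): Middle of the gap between the V-blocks, on the line where the axis of a barrel seated in the Vs lies: 46 mm above the mat, 36 mm above the base plate, 2.7 mm above the blocks' top edges. y axis: along the Vs towards the clamp block; z: up; x: from the strap's catch side to its hinge side.
- stop_range (a point): Middle of the end stop's travel, on the seated barrel's axis, 65 mm from cradle along y; fixed to the holder. The end stop is a dark steel finger, 18 mm wide, under the barrel's line (its top 14.5 mm below the axis), on a locked rod. The last user set its outer face anywhere up to 6 mm either way of this point along y, not reported: feel for it. Only the head meets it. Axes as cradle.
- strap (a joint): Clamp strap's angle, rad: 0 closed, level over the barrel under the roller; grows as it opens, up over the hinge and out to the holder's +x side (end stop 2.6). Starts at 1.9 to 2.25. The hinge is slightly stiff (0.5 N at the tip): the strap stays where it is left. Below 0.17 the tip rides on the sprung roller; it snaps past at about 0.09 and rests firmly at 0; snapped home it reads under 0.02.
- strap_hinge (a point): Middle of the strap's hinge (ears rise 6 mm above its axis). The strap: a flat steel bar, 16 mm wide, 4 mm thick, 67 mm from hinge axis to rounded tip, with a sprung 14 mm pad below, 30 mm from the hinge, that presses the barrel with about 6 N when closed. Push it over from outside, following its arc. The hinge axis is parallel to y, 30 mm along x, 46 mm along y and 18 mm up from cradle. Axes as cradle.
- strap_press (a point): Middle of the strap's outer face, 48 mm from the hinge axis; moves with the strap. The place to press it down: 7 to 12 N snap it past the roller; less leaves it up at 0.1 rad or more. Closed, it lies 20 mm above cradle; the roller begins 16 mm and the catch post (31 mm above cradle) 26 mm further towards the tip. z: out of the outer face; x: towards the hinge.
- pen_jar: Cream ceramic pen jar, 78 mm wide, 100 mm high, with pens up to 155 mm; origin at the middle of its underside. Leave it alone.
- notebook_big: Slim dark notebook, 110 x 170 x 9 mm, lying flat; origin at the middle of its underside. Leave it alone.
- notebook_small: Slim card-covered notebook, 90 x 140 x 8 mm, lying on the big one; origin at the middle of its underside. Leave it alone.
- pencil: Retractable pencil, 148 mm long, 9 mm thick, lying on the mat; origin at the middle of its underside. Leave it alone.
There are look-alikes about, which are no part of the job. There is more than one size of the torch; the job needs the smaller.

How it is judged (in metres and radians):
On the way, in this order (a step that is already met when the one before it is completed fails the run):
1. the barrel lies centred in both Vs and the back of the head is pressed against the end stop (1.5 N or more for 0.15 s) while the strap is still open (x of torch_shoulder in the frame of cradle between -0.002 and 0.002 m and z of torch_mid in the frame of cradle between -0.002 and 0.002 m and angle between the y axis of torch_mid and the y axis of cradle, either way round below 0.03 rad and y of torch_shoulder in the frame of stop_range between -0.008 and 0.016 m and contact force between torch and end_stop_c0 above 1.5 N and value of joint strap above 0.3 rad), for 0.15 s.
2. the strap is snapped home over the seated torch, the head still on the stop (x of torch_shoulder in the frame of cradle between -0.002 and 0.002 m and z of torch_mid in the frame of cradle between -0.002 and 0.002 m and angle between the y axis of torch_mid and the y axis of cradle, either way round below 0.03 rad and y of torch_shoulder in the frame of stop_range between -0.008 and 0.016 m and y of end_stop_c0 in the frame of torch_shoulder above -0.004 m and value of joint strap below 0.04 rad), for 0.2 s.
At the end, for the whole second after the job is handed in: The torch is released and at rest, its axis within 2 mm of the middle of the Vs (sideways and in height) and within 0.03 rad of their direction, the back of its head within 1.5 mm of the end stop's face, and the strap snapped home under the roller (below 0.04 rad) (all of step 2 and linear speed of torch below 0.02 m/s and contact force between torch and the fingers below 0.1 N); the robot touches nothing.
It fails at once if the torch is pressed on the end stop with more than 10 N (contact force between torch and end_stop_c0 above 10 N).
It fails at once if the torch is pressed or dropped on the V-blocks with more than 35 N (summed over its contacts) (contact force between torch and holder above 35 N).
It fails at once if the strap is forced with more than 25 N (contact force between any of the fingers, the arm and strap above 25 N).
It fails at once if the pen jar, a notebook or the pencil is moved more than 15 mm (distance of any of pen_jar, notebook_big, notebook_small, pencil from where it was at the start of the episode above 0.015 m).
It also fails if it takes over 72 s, if anything falls off the work surface, if the arm or the gripper's body presses on something with over 40 N, if the wrist force passes 120 N, or if a joint passes its speed limit or range.

## Robot

A 6-joint arm with a two-finger parallel gripper is mounted at the origin on the work surface. World frame = base frame: x ahead of the robot, y to its left, z up, the work surface at z = 0. Lengths are in m, angles in degrees, forces in N, time in s.
With the tool pointing down it reaches from about 0.25 to 0.775 m from the base axis. Payload 4 kg.
Tool frame: the origin (TCP) lies on the centre line of the jaws, within the pads' length; the fingertips stand ahead of it and the grasp point (between the pads) lies 2 mm behind it (r.tip_reach is the z of the fingertips in the tool frame, in m); z points along the fingers, y is the direction in which the jaws open and shut (so a half turn about z gives the same grasp; the last joint's range is limited). The gripper opens to 85 mm and grips with 20 to 120 N. Pads are 22 mm wide; open, the fingers measure 114 mm over their backs; the gripper's body (76 mm by 85 mm) begins 54 mm behind the grasp point. The pads swing forward as they close: fully open they stand 13 mm farther back than shut.
Start: joints at [66.457, 4.996, 78.535, -0, 96.463, -5.907], TCP at [0.167, 0.524, 0.248] pointing down, gripper open.
Joint ranges: [-177.83, 177.83], [-43.37, 116.18], [15.69, 146.23], [-61.86, 241.86], [9.47, 152.12], [-147.06, 147.06]. Speed limits (degrees/s): [159.86, 159.86, 180, 180, 180, 180].

## Interface

Orientations are given as a 3x3 rotation matrix whose columns are the frame's x, y, z axes.
In Python, from cell import readout, read_camera, r, find_in, masks_of gives the robot as it stands.
- The arm moves only by the tool carry_out, never from a script. Its argument "moves" is one flat list of numbers, 6 for each row, row after row: the shift along the tool's x, y, z in mm, then the turn, a rotation vector about the tool's x, y, z in rad. A call has 1 to 8 rows; each row shifts and turns the pose as measured when the row begins, along the tool's axes as they then stand; what a row does not reach is not made up. A row lasts 1/10 s, in which the tool goes at most 50 mm and 8.59 degrees, less where a joint would pass 70% of its speed; a pose out of reach is approached as far as the arm can. A call with a gripper value outside its range is refused whole. "gripper" is the opening, from -1 (shut) to 1 (fully open), set as the call begins (left out, the last holds). The fingers move at their own pace and stop on an object; "grip_force" is the grip in N (left out, the last holds). Time passes only in rows, so rows that do not move let the fingers close. It gives the time, the measured TCP pose, the force and the opening at its end, in the units of the state.
- readout.read_state(): the state, without advancing time (a new reading comes with each control period).
- read_camera(name): name is "side" or "top" or "wrist"; returns a dict with "frame" (400x640x3 uint8, red, green, blue), "range_z" (400x640 float32, m along the optical axis (not along the pixel's ray), 0 where there is no reading), "K" (3x3 intrinsics, pixels), "rvec" (rotation vector, rad) and "tvec" (3), from world to camera coordinates, as OpenCV has them. Camera axes: x right, y down, z forward; pixel columns grow to the right and rows downward; lengths in m; the calibration is good to about 2 mm. A picture is of the moment at which its call begins.
- r.sign_off(): hands the job in, once; it reports no verdict.
Trained networks look in the newest picture that a camera, given by its name, has taken for a name from the list of things; names that differ only in an ending like _2 or _b are one class to them, and where a whole thing is asked for, a point or a joint stands for the part that bears it (a point fixed in the world has none). Each returns a list of dicts, best first, with "p" (0 to 1); they miss things now and then, are a little off and sometimes report something else, mostly with a low value. They report only what shows in the picture. A call takes as long as a camera call. They do not tell look-alikes from the thing itself.
- find_in(camera, label): "extent" ([left, top, width, height] in pixels, round what is visible of it).
- masks_of(camera, label): "pixels" (400x640 bool, what is visible of it) and "extent" ([left, top, width, height] in pixels, round what is visible of it).
The state is a dict: "clock": time; "joint_pos": joint angles; "joint_velocities": joint speeds; "tau": joint torques, N m; "tool_pos": TCP position; "eef_rot": TCP orientation; "wrist_force": force on the tool from outside, world axes, zero at the start; "ft_torque": the same for the moment, N m; "grip_width": finger opening in m.
Only numpy, scipy, OpenCV 4.12 (cv2) and the standard library are available. Lean on these libraries where they do the work, as an engineer would, in place of code of your own. Each camera call takes 0.05 s, during which the arm holds its last target.

## Working session

There is one attempt and no reset: what is moved stays moved. The work goes in short steps, Python scripts to look and compute and a tool call to move; the robot and the scene stay as the last step left them, time stands still between calls to the robot, and variables do not carry over. Pictures are saved under pics/ and viewed, and the job is handed in when it is done.

Besides the shell and the picture viewer there is one more tool, called after "Call:" as a command line: name --argument value ..., lists and objects as JSON in quotes. carry_out: Moves the arm, as the interface text tells. Its arguments: {"type":"object","properties":{"moves":{"type":"array","items":{"type":"number"}},"gripper":{"type":"number"},"grip_force":{"type":"number"}},"required":["moves"]}

```bash
ls; mkdir -p pics; cat > h.py <<'E'
import numpy as np, cv2
from cell import readout, read_camera, r, find_in, masks_of
def Rt(c): return cv2.Rodrigues(np.array(c["rvec"],float))[0], np.array(c["tvec"],float).reshape(3)
def unproj(c,u,v,z=None):
    u=np.atleast_1d(u);v=np.atleast_1d(v)
    if z is None: z=c["range_z"][v.astype(int),u.astype(int)]
    K=np.array(c["K"]);R,t=Rt(c)
    p=np.stack([(u-K[0,2])/K[0,0]*z,(v-K[1,2])/K[1,1]*z,z*np.ones(len(u))],1)
    return (p-t)@R
def proj(c,P):
    K=np.array(c["K"]);R,t=Rt(c)
    p=np.atleast_2d(P)@R.T+t; q=p@K.T; return q[:,:2]/q[:,2:]
def cloud(c):
    v,u=np.mgrid[0:400,0:640]; P=unproj(c,u.ravel(),v.ravel(),c["range_z"].ravel()).reshape(400,640,3)
    P[c["range_z"]==0]=np.nan; return P
def save(n,img): cv2.imwrite("pics/"+n,cv2.cvtColor(img,cv2.COLOR_RGB2BGR))
E
python3 - <<'E'
from h import *
for n in ["top","side"]:
    c=read_camera(n); save(n+"1.png",c["frame"]); np.savez(n+"1.npz",**c)
    for l in ["torch","holder","strap","pen_jar","notebook_big","pencil"]:
        print(n,l,[(round(d["p"],2),d["extent"]) for d in find_in(n,l)])
print(readout.read_state(), r.tip_reach)
E
```

```text
pics
top torch [(0.91, [350.6, 171.8, 65.6, 12.3]), (0.55, [411.7, 254.7, 31.7, 86.0])]
top holder [(0.56, [242.2, 137.4, 45.4, 51.7])]
top strap [(0.6, [244.3, 135.3, 6.3, 16.7])]
top pen_jar [(0.61, [453.0, 144.8, 41.1, 30.9])]
top notebook_big [(0.98, [160.8, 136.2, 53.9, 41.2])]
top pencil [(0.68, [299.6, 118.8, 30.8, 2.5])]
side torch [(0.81, [366.9, 152.5, 71.7, 25.4]), (0.58, [303.0, 160.8, 17.3, 40.0])]
side holder [(0.63, [252.1, 239.3, 51.0, 44.5])]
side strap [(0.52, [250.4, 249.4, 16.4, 14.9]), (0.41, [252.9, 241.5, 48.3, 43.2])]
side pen_jar [(0.75, [300.0, 108.6, 17.4, 37.2])]
side notebook_big [(0.78, [228.4, 304.7, 44.1, 58.7])]
side pencil [(0.6, [241.4, 213.1, 8.8, 22.5])]
{'clock': 0.7, 'joint_pos': array([ 6.64576207e+01,  4.99393805e+00,  7.85341669e+01, -2.15338786e-03,
        9.64627031e+01, -5.90554059e+00]), 'joint_velocities': array([-0.01111402,  0.0110501 ,  0.01318098, -0.03238167,  0.06988996,
        0.01494883]), 'tau': array([-5.78310774e-04, -3.51585424e+01, -3.13381720e+01, -4.02678825e-04,
        1.56162373e-04,  5.11120575e-06]), 'tool_pos': array([0.16664846, 0.52416541, 0.24837267]), 'eef_rot': array([[-9.52994775e-01,  3.02986716e-01,  9.83162285e-05],
       [ 3.02986727e-01,  9.52994767e-01,  1.32159203e-04],
       [-5.36523685e-05,  1.55735542e-04, -9.99999986e-01]]), 'wrist_force': array([-0.32029497,  0.18352095, -0.47525986]), 'ft_torque': array([-0.00952526, -0.0016261 , -0.00946508]), 'grip_width': 0.0857046436181577} 0.017
```

View pics/top1.png

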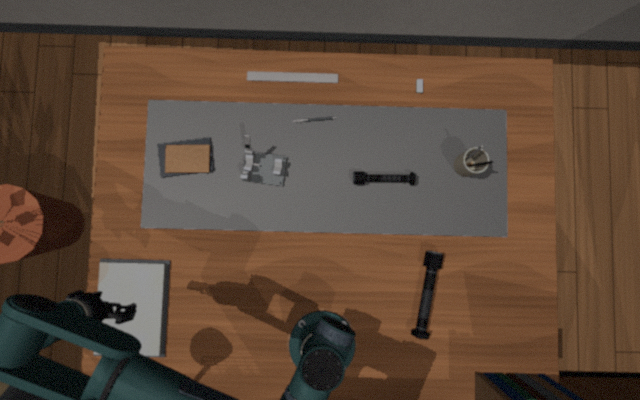

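View pics/side1.png

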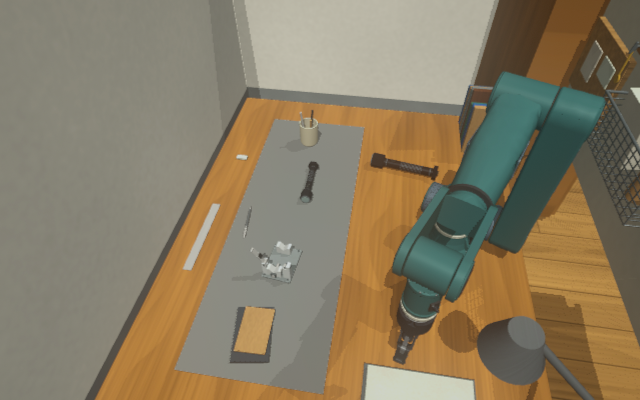

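```bash
python3 - <<'E'
from h import *
for n,(x,y,w,h) in [("top",(225,100,220,250)),("side",(215,130,240,240))]:
    c=np.load(n+"1.npz"); s=c["frame"][y:y+h,x:x+w]
    save(n+"1c.png",cv2.resize(s,None,fx=2.4,fy=2.4,interpolation=cv2.INTER_CUBIC))
c=np.load("top1.npz");P=cloud(c); s=c["frame"][125:195,230:300]; save("hold1.png",cv2.resize(s,None,fx=8,fy=8,interpolation=cv2.INTER_CUBIC))
for u,v in [(320,110),(383,178),(427,300),(265,163),(353,178),(412,178),(247,142),(260,125)]: print((u,v),P[v,u].round(4))
E
```

```text
(320, 110) [0.7486 0.0234 0.0084]
(383, 178) [ 0.5263 -0.1816  0.0356]
(427, 300) [ 0.1515 -0.3204  0.0453]
(265, 163) [0.568  0.1958 0.0134]
(353, 178) [ 0.5244 -0.0871  0.0313]
(412, 178) [ 0.5279 -0.2723  0.041 ]
(247, 142) [0.6163 0.2397 0.0959]
(260, 125) [0.6944 0.2181 0.0041]
```

View crops.

View pics/hold1.png

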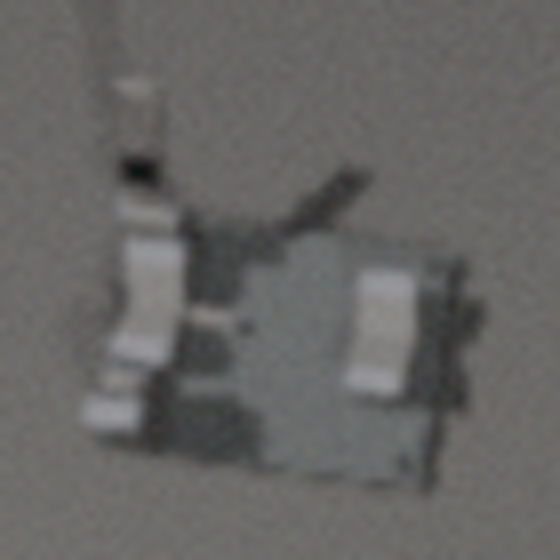

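View pics/top1c.png

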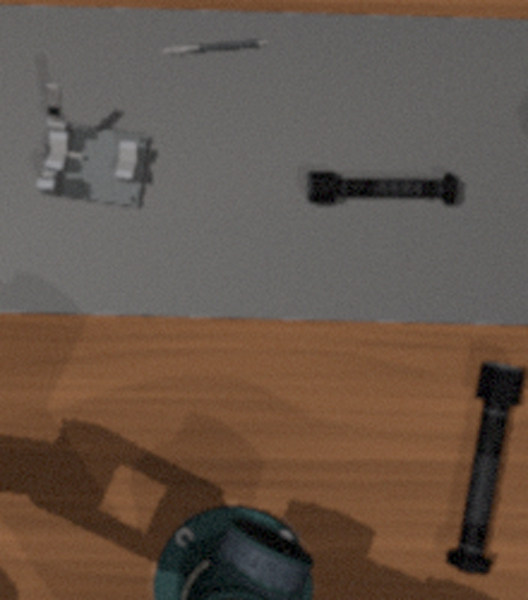

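View pics/side1c.png

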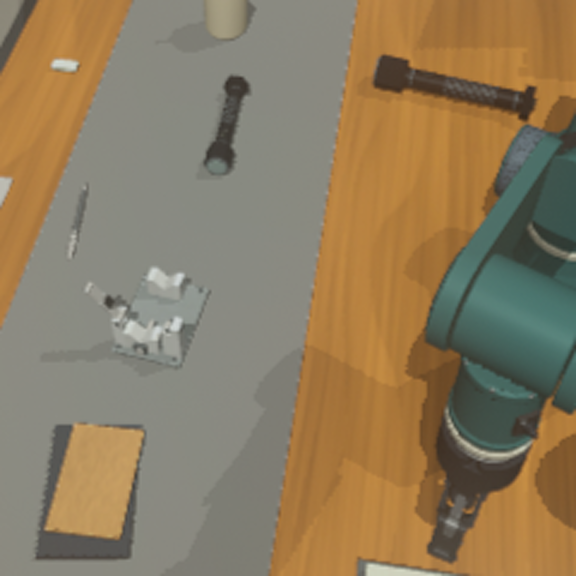

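```bash
cat >> h.py <<'E'
from scipy.spatial.transform import Rotation as Ro
def plan(P1,heading=None,R1=None,n=None,maxmm=48,maxdeg=8.4,P0=None,R0=None):
    """straight plan from current pose to P1 with tool down and tool-x heading (deg)"""
    s=readout.read_state()
    P0=np.array(s["tool_pos"]) if P0 is None else np.array(P0); R0=np.array(s["eef_rot"]) if R0 is None else R0
    if R1 is None:
        a=np.radians(heading); x=np.array([np.cos(a),np.sin(a),0]); z=np.array([0,0,-1.]); R1=np.stack([x,np.cross(z,x),z],1)
    rv=Ro.from_matrix(R0.T@R1).as_rotvec(); d=np.array(P1)-P0
    N=n or int(max(np.ceil(np.linalg.norm(d)*1e3/maxmm),np.ceil(np.degrees(np.linalg.norm(rv))/maxdeg),1))
    R=R0.copy(); out=[]
    for i in range(N):
        out.append(np.r_[R.T@(d/N)*1e3, rv/N]); R=R@Ro.from_rotvec(rv/N).as_matrix()
    print("N",N)
    for o in out: print(", ".join(f"{v:.1f}" for v in o[:3])+", "+", ".join(f"{v:.4f}" for v in o[3:]))
E
python3 - <<'E'
from h import *
c=read_camera("wrist"); R,t=Rt(c); s=readout.read_state()
C=-R.T@t; Rt_=s["eef_rot"]
print("cam in tool",Rt_.T@(C-s["tool_pos"]), "cam axes in tool\n",(Rt_.T@R.T).round(3),np.array(c["K"]))
plan([0.53,0.2,0.30],90)
plan([0.53,-0.16,0.25],90)
E
```

```text
cam in tool [ 0.07873604  0.00127653 -0.12472775] cam axes in tool
 [[-0.001 -0.952 -0.307]
 [ 1.    -0.    -0.001]
 [ 0.    -0.307  0.952]] [[316.49350256   0.         316.62364218]
 [  0.         316.49350256 195.65782738]
 [  0.           0.           1.        ]]
N 11
-40.4, -18.1, -4.7, 0.0000, -0.0000, 0.1148
-42.2, -13.3, -4.7, 0.0000, -0.0000, 0.1148
-43.5, -8.4, -4.7, 0.0000, -0.0000, 0.1148
-44.1, -3.4, -4.7, 0.0000, -0.0000, 0.1148
-44.2, 1.7, -4.7, 0.0000, -0.0000, 0.1148
-43.7, 6.8, -4.7, 0.0000, -0.0000, 0.1148
-42.7, 11.7, -4.7, 0.0000, -0.0000, 0.1148
-41.1, 16.5, -4.7, 0.0000, -0.0000, 0.1148
-38.9, 21.1, -4.7, 0.0000, -0.0000, 0.1148
-36.2, 25.5, -4.7, 0.0000, -0.0000, 0.1148
-33.1, 29.4, -4.7, 0.0000, -0.0000, 0.1148
N 17
-32.6, -31.9, -0.1, 0.0000, -0.0000, 0.0743
-34.8, -29.4, -0.1, 0.0000, -0.0000, 0.0743
-36.9, -26.7, -0.1, 0.0000, -0.0000, 0.0743
-38.8, -23.9, -0.1, 0.0000, -0.0000, 0.0743
-40.5, -20.9, -0.1, 0.0000, -0.0000, 0.0743
-41.9, -17.9, -0.1, 0.0000, -0.0000, 0.0743
-43.1, -14.7, -0.1, 0.0000, -0.0000, 0.0743
-44.1, -11.5, -0.1, 0.0000, -0.0000, 0.0743
-44.8, -8.2, -0.1, 0.0000, -0.0000, 0.0743
-45.3, -4.8, -0.1, 0.0000, -0.0000, 0.0743
-45.5, -1.5, -0.1, 0.0000, -0.0000, 0.0743
-45.5, 1.9, -0.1, 0.0000, -0.0000, 0.0743
-45.3, 5.3, -0.1, 0.0000, -0.0000, 0.0743
-44.7, 8.7, -0.1, 0.0000, -0.0000, 0.0743
-44.0, 11.9, -0.1, 0.0000, -0.0000, 0.0743
-43.0, 15.2, -0.1, 0.0000, -0.0000, 0.0743
-41.7, 18.3, -0.1, 0.0000, -0.0000, 0.0743
```

Call:
carry_out --moves '[-40,-18,-2,0,0,0.115,-42,-13,-2,0,0,0.115,-43,-8,-2,0,0,0.115,-44,-3,-2,0,0,0.115,-44,2,0,0,0,0.115,-44,7,0,0,0,0.115,-43,12,0,0,0,0.115,-41,17,0,0,0,0.115]' --gripper 1

```text
clock: 1.55
tool_pos: [0.4336, 0.2833, 0.2567]
eef_rot: [[-0.314, 0.949, 0.002], [0.949, 0.314, 0.004], [0.003, 0.003, -1.0]]
wrist_force: [0.6, 0.8, 0.1]
grip_width: 0.0854
```

Call:
carry_out --moves '[-30,21,0,0,0,0.115,-25,25,0,0,0,0.115,-20,30,0,0,0,0.115,0,0,0,0,0,0]'

```text
clock: 1.95
tool_pos: [0.5306, 0.2163, 0.2565]
eef_rot: [[0.05, 0.999, 0.004], [0.999, -0.05, 0.003], [0.003, 0.004, -1.0]]
wrist_force: [-0.1, 0.7, -0.3]
grip_width: 0.0855
```

```bash
python3 - <<'E'
from h import *
c=read_camera("wrist"); save("w2.png",c["frame"]); s=readout.read_state(); np.savez("w2.npz",tool_pos=s["tool_pos"],eef_rot=s["eef_rot"],**c)
print(s["clock"],s["tool_pos"],s["eef_rot"].round(3).tolist())
for l in ["holder","strap","strap_press","stop_range","torch"]: print(l,[(round(d["p"],2),d["extent"]) for d in find_in("wrist",l)])
E
```

```text
2.0 [0.5290788  0.21754605 0.25680027] [[0.047, 0.999, 0.002], [0.999, -0.047, 0.004], [0.004, 0.002, -1.0]]
holder [(0.63, [288.8, 116.2, 146.4, 113.9])]
strap [(0.67, [370.1, 138.9, 67.8, 30.0])]
strap_press [(0.82, [373.4, 139.3, 62.4, 29.2])]
stop_range [(0.8, [286.5, 116.7, 148.0, 115.6])]
torch []
```

View pics/w2.png

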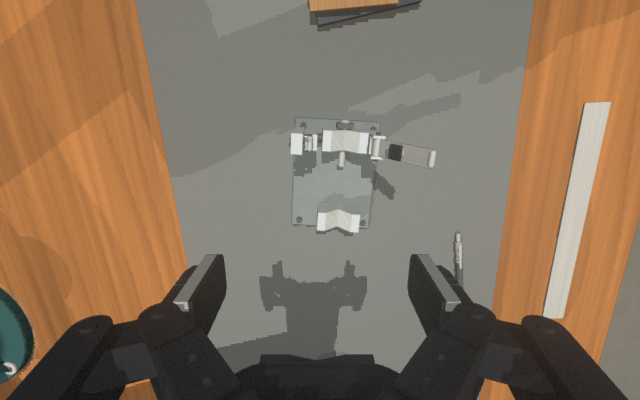

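Call:
carry_out --moves '[-5,15,40,0,0,0,-5,15,40,0,0,0,0,0,0,0,0,0]'

```text
clock: 2.55
tool_pos: [0.5561, 0.2129, 0.1803]
eef_rot: [[0.034, 0.999, 0.011], [0.999, -0.034, 0.008], [0.008, 0.011, -1.0]]
wrist_force: [-0.5, -0.0, -0.6]
grip_width: 0.0855
```

```bash
python3 - <<'E'
from h import *
c=read_camera("wrist"); save("w3.png",c["frame"]); s=readout.read_state(); np.savez("w3.npz",tool_pos=s["tool_pos"],eef_rot=s["eef_rot"],**c)
print(s["clock"],s["tool_pos"],s["eef_rot"].round(3).tolist())
P=cloud(c); z=P[...,2]
save("w3c.png",cv2.resize(c["frame"][60:260,230:490],None,fx=3,fy=3,interpolation=cv2.INTER_CUBIC))
h=np.clip(z[60:260,230:490]/0.14*255,0,255); h=np.nan_to_num(h).astype(np.uint8)
cv2.imwrite("pics/w3z.png",cv2.resize(cv2.applyColorMap(h,cv2.COLORMAP_JET),None,fx=3,fy=3,interpolation=cv2.INTER_NEAREST))
E
```

```text
2.6 [0.5566643  0.21379774 0.18366573] [[0.033, 0.999, 0.015], [0.999, -0.033, 0.01], [0.01, 0.015, -1.0]]
```

View pics/w3c.png

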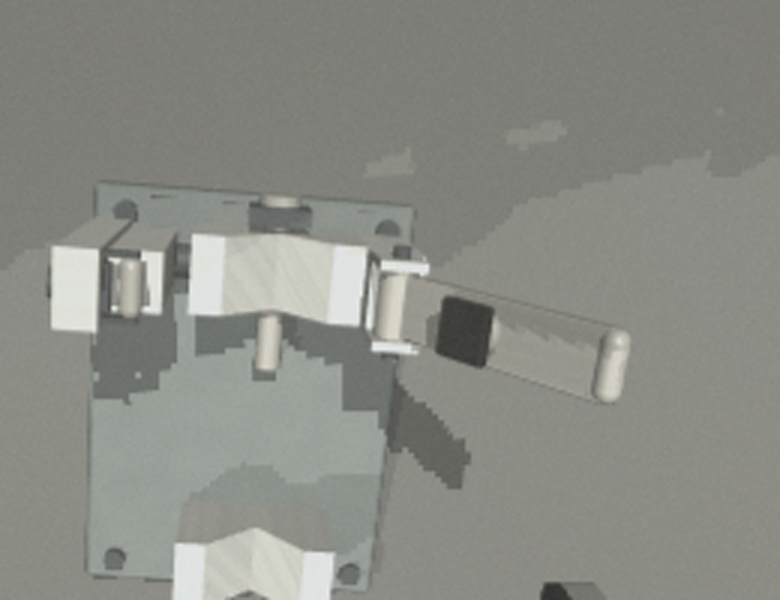

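View pics/w3z.png

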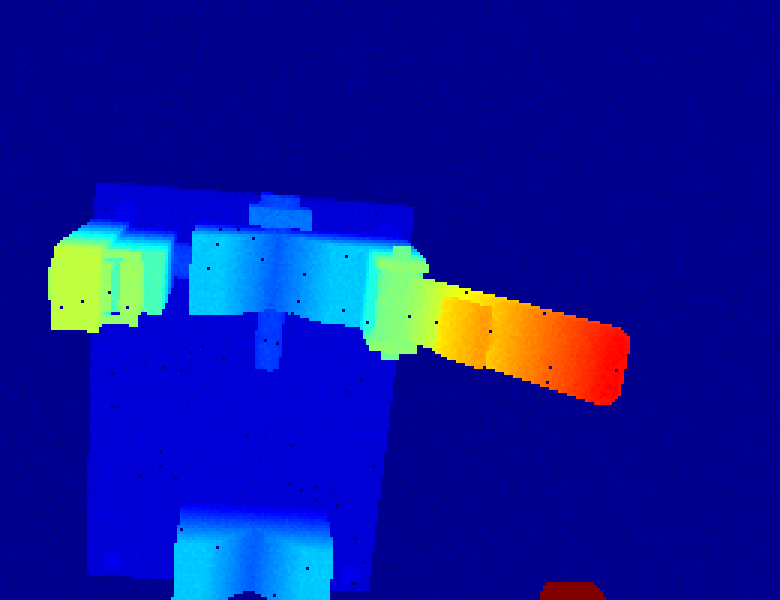

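```bash
cat > fith.py <<'E'
from h import *
from scipy.optimize import least_squares
import sys
for f in sys.argv[1:]:
    c=np.load(f+".npz"); P=cloud(c).reshape(-1,3); P=P[np.isfinite(P).all(1)]
    mat=P[(P[:,2]<0.007)&(abs(P[:,0]-.58)<.12)&(abs(P[:,1]-.2)<.12)]; print("mat z",np.median(mat[:,2]))
    Q=P[(P[:,2]>0.025)&(P[:,2]<0.055)&(abs(P[:,0]-.59)<.12)&(abs(P[:,1]-.2)<.12)]
    best=np.array([0.585,0.2,np.radians(-8 if True else 0),0.049])
    # initial guess from plate crop
    B=P[(P[:,2]>0.0095)&(P[:,2]<0.018)&(abs(P[:,0]-.57)<.1)&(abs(P[:,1]-.2)<.12)]
    (cx,cy),(w,h),a=cv2.minAreaRect((B[:,:2]*1000).astype(np.float32)); print("plate",cx,cy,w,h,a, np.median(B[:,2]))
    def loc(p,X):
        co,si=np.cos(p[2]),np.sin(p[2]); d=X-np.array([p[0],p[1],p[3]])
        return np.stack([co*d[:,0]+si*d[:,1],-si*d[:,0]+co*d[:,1],d[:,2]],1)
    p=np.array([float(v) for v in (cx/1e3,cy/1e3,0,0.049)])
    yaw=np.radians(a); yaw=(yaw+np.pi/4)%(np.pi/2)-np.pi/4; p[2]=yaw
    for it in range(15):
        L=loc(p,Q); m=(abs(L[:,0])<22)&(abs(L[:,0])<.022)&(abs(abs(L[:,1])-.046)<.010)&(L[:,2]>-.020)&(L[:,2]<0.001)
        X=Q[m]
        def res(q):
            L=loc([q[0],p[1],q[1],q[2]],X); ax=abs(L[:,0]); e=L[:,2]-np.minimum(ax-.01768,-.00268); return e*1e3
        s=least_squares(res,[p[0],p[2],p[3]],loss="soft_l1",f_scale=.7); p[[0,2,3]]=s.x
        L=loc(p,Q); t=(abs(L[:,0])<.023)&(abs(L[:,2]+.0027)<.0025)&(abs(L[:,0])>.016)
        y=L[t,1]; lo=y[y<0]; hi=y[y>0]
        # edges
        e=[np.percentile(k,q) for k in (lo,hi) for q in (1,99)] if len(lo)>20 else [0,0]+[np.percentile(hi,q) for q in (1,99)]
        if len(lo)>20: sh=((e[0]+57e-3)+(e[1]+35e-3)+(e[2]-35e-3)+(e[3]-57e-3))/4
        else: sh=((e[2]-35e-3)+(e[3]-57e-3))/2
        p[0]+=-np.sin(p[2])*sh; p[1]+=np.cos(p[2])*sh
    print(f,"cradle",p[:2].round(4),"yaw",np.degrees(p[2]).round(2),"z",p[3].round(4),"n",m.sum(),"rms",np.sqrt(np.mean(s.fun**2)).round(2),"edges",np.round(np.array(e)*1e3,1))
    L=loc(p,P)
    st=L[(abs(L[:,0])<.008)&(L[:,1]>.0575)&(L[:,1]<.075)&(L[:,2]>-.03)&(L[:,2]<-.008)]
    print("stop pts",len(st),"y",np.percentile(st[:,1],[0,2,10,50,90,98,100]).round(4),"z",np.percentile(st[:,2],[5,50,95]).round(4))
    hs=(st[:,2]>-.018); print("top stop y",np.percentile(st[hs,1],[2,50,98]).round(4) if hs.any() else None)
    sp=L[(L[:,1]>.037)&(L[:,1]<.055)&(L[:,0]>.036)&(L[:,0]<.09)&(L[:,2]>.022)]
    d=sp[:,[0,2]]-[.03,.018]; rr=np.hypot(*d.T); print("strap",len(sp),"ang",np.median(np.arctan2(d[:,1],-d[:,0])[rr>.04]),"rmax",rr.max(), "tip y",np.median(sp[:,1]))
    np.save(f+"_p.npy",p)
E
python3 fith.py w2 w3
```

```text
mat z 0.002108865617436183
plate 551.244873046875 202.00869750976562 131.57728576660156 98.05358123779297 83.70043182373047 0.012106293074797882
w2 cradle [0.5581 0.2011] yaw -6.31 z 0.0481 n 1392 rms 0.73 edges [-57.1 -34.8  35.   56.9]
stop pts 120 y [0.0579 0.0581 0.0596 0.0631 0.0661 0.067  0.0671] z [-0.0238 -0.0153 -0.0135]
top stop y [0.0592 0.0616 0.0641]
strap 939 ang 2.1382173200680503 rmax 0.06783036643713387 tip y 0.046582781430954116
mat z 0.0021088712253457265
plate 551.2905883789062 202.37258911132812 132.84613037109375 98.03836059570312 83.6664047241211 0.012107502091585367
w3 cradle [0.5582 0.2011] yaw -6.32 z 0.0481 n 2183 rms 0.67 edges [-57.  -34.9  35.1  56.8]
stop pts 196 y [0.0575 0.0578 0.0598 0.0631 0.0665 0.0671 0.0672] z [-0.0243 -0.0153 -0.0135]
top stop y [0.059  0.0617 0.064 ]
strap 1694 ang 2.1377191031249585 rmax 0.0678775496140175 tip y 0.046814692629805185
```

```bash
python3 - <<'E'
from h import *
plan([0.526,-0.165,0.20],90)
E
```

```text
N 8
-47.4, -2.2, -2.6, 0.0019, -0.0012, -0.0042
-47.4, -2.4, -2.5, 0.0019, -0.0012, -0.0042
-47.4, -2.6, -2.4, 0.0019, -0.0012, -0.0042
-47.4, -2.8, -2.4, 0.0019, -0.0012, -0.0042
-47.4, -3.0, -2.3, 0.0019, -0.0012, -0.0042
-47.4, -3.2, -2.2, 0.0019, -0.0012, -0.0042
-47.4, -3.4, -2.2, 0.0019, -0.0012, -0.0042
-47.4, -3.6, -2.1, 0.0019, -0.0012, -0.0042
```

Call:
carry_out --moves '[-47,-2,-3,0.002,-0.001,-0.004,-47,-2,-3,0.002,-0.001,-0.004,-47,-2,-3,0.002,-0.001,-0.004,-47,-3,-3,0.002,-0.001,-0.004,-47,-3,-3,0.002,-0.001,-0.004,-47,-3,-2,0.002,-0.001,-0.004,-47,-3,-2,0.002,-0.001,-0.004,-40,-3,-2,0.002,-0.001,-0.004]'

```text
clock: 3.4
tool_pos: [0.5332, -0.1534, 0.2251]
eef_rot: [[-0.027, 0.999, 0.031], [1.0, 0.027, 0.002], [0.001, 0.031, -1.0]]
wrist_force: [0.4, 0.8, -0.7]
grip_width: 0.0851
```

Call:
carry_out --moves '[0,0,0,0,0,0,0,0,0,0,0,0]'

```text
clock: 3.6
tool_pos: [0.5336, -0.1572, 0.2313]
eef_rot: [[-0.021, 0.999, 0.039], [1.0, 0.021, -0.003], [-0.004, 0.039, -0.999]]
wrist_force: [-0.6, 0.7, -0.5]
grip_width: 0.0852
```

```bash
python3 - <<'E'
from h import *
c=read_camera("wrist"); save("w4.png",c["frame"]); s=readout.read_state(); np.savez("w4.npz",tool_pos=s["tool_pos"],eef_rot=s["eef_rot"],**c)
print(s["clock"],s["tool_pos"],s["eef_rot"].round(3).tolist())
ms=masks_of("wrist","torch"); print([(round(d["p"],2),d["extent"]) for d in ms])
P=cloud(c)
if ms: np.save("w4m.npy",ms[0]["pixels"])
E
```

```text
3.65 [ 0.53377952 -0.15716062  0.23156245] [[-0.022, 0.999, 0.04], [1.0, 0.022, -0.004], [-0.005, 0.04, -0.999]]
[(0.78, [281.2, 101.9, 46.9, 180.1]), (0.56, [2.0, 288.7, 125.0, 51.6])]
```

View pics/w4.png

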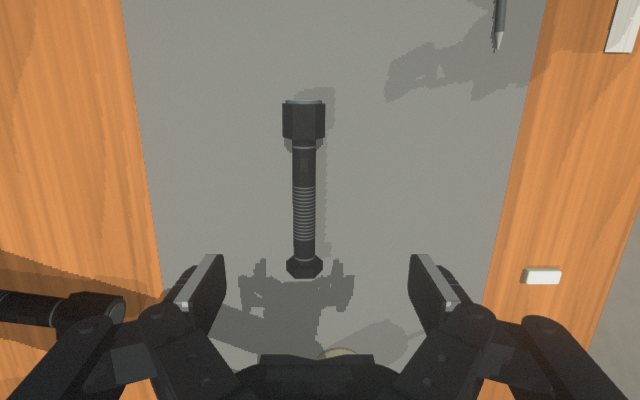

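```bash
python3 - <<'E'
from h import *
c=np.load("w4.npz"); P=cloud(c); m=np.load("w4m.npy"); m=cv2.erode(m.astype(np.uint8),np.ones((2,2)))>0
Q=P[m]; Q=Q[(Q[:,2]>.008)&(Q[:,2]<.06)]
print(len(Q),Q.min(0).round(4),Q.max(0).round(4))
# axis fit on barrel top: per-y-slice
xy=Q[:,:2]; 
y0=(Q[:,1].max()+Q[:,1].min())/2
ys=np.arange(Q[:,1].min(),Q[:,1].max(),.008)
for y in ys:
    k=Q[(Q[:,1]>=y)&(Q[:,1]<y+.008)]
    print((y+.004).round(4),len(k),"x",k[:,0].min().round(4),k[:,0].max().round(4),((k[:,0].min()+k[:,0].max())/2).round(4),"ztop",np.percentile(k[:,2],95).round(4))
E
```

```text
4757 [ 0.5065 -0.2798  0.0092] [ 0.551  -0.0839  0.0425]
-0.2758 185 x 0.5092 0.551 0.5301 ztop 0.041
-0.2678 360 x 0.508 0.5508 0.5294 ztop 0.0406
-0.2598 127 x 0.5176 0.5411 0.5293 ztop 0.0341
-0.2518 125 x 0.5188 0.5409 0.5299 ztop 0.0342
-0.2438 124 x 0.5188 0.5407 0.5298 ztop 0.0342
-0.2358 134 x 0.5177 0.5406 0.5291 ztop 0.0341
-0.2278 135 x 0.5177 0.5404 0.529 ztop 0.0342
-0.2198 140 x 0.5165 0.5403 0.5284 ztop 0.034
-0.2118 143 x 0.5165 0.5401 0.5283 ztop 0.0341
-0.2038 139 x 0.5177 0.54 0.5289 ztop 0.0342
-0.1958 141 x 0.5177 0.5399 0.5288 ztop 0.0342
-0.1878 150 x 0.5177 0.5409 0.5293 ztop 0.0345
-0.1798 156 x 0.5178 0.5408 0.5293 ztop 0.0343
-0.1718 149 x 0.5167 0.5406 0.5287 ztop 0.0343
-0.1638 159 x 0.5167 0.5404 0.5285 ztop 0.0342
-0.1558 166 x 0.5167 0.5404 0.5285 ztop 0.0351
-0.1478 171 x 0.5167 0.5402 0.5284 ztop 0.0356
-0.1398 176 x 0.5168 0.54 0.5284 ztop 0.035
-0.1318 181 x 0.5168 0.5398 0.5283 ztop 0.0343
-0.1238 172 x 0.5086 0.5479 0.5282 ztop 0.0404
-0.1158 328 x 0.5074 0.549 0.5282 ztop 0.041
-0.1078 334 x 0.5065 0.5488 0.5277 ztop 0.041
-0.0998 359 x 0.5066 0.5485 0.5275 ztop 0.041
-0.0918 349 x 0.5066 0.5484 0.5275 ztop 0.0412
-0.0838 154 x 0.509 0.5457 0.5274 ztop 0.0406
```

```bash
python3 - <<'E'
from h import *
plan([0.5288,-0.1925,0.09],90.7,n=5)
print([a for a in dir(r) if a[0]!='_'])
E
```

```text
N 5
-7.1, -2.3, 28.1, 0.0078, 0.0007, 0.0022
-7.1, -2.0, 28.1, 0.0078, 0.0007, 0.0022
-7.1, -1.8, 28.1, 0.0078, 0.0007, 0.0022
-7.2, -1.6, 28.2, 0.0078, 0.0007, 0.0022
-7.2, -1.3, 28.2, 0.0078, 0.0007, 0.0022
['MotionError', 'sign_off', 'tip_reach']
```

Call:
carry_out --moves '[-7,-2,28,0.008,0.001,0.002,-7,-2,28,0.008,0.001,0.002,-7,-2,28,0.008,0.001,0.002,-7,-2,25,0.008,0.001,0.002,-7,-1,20,0.008,0.001,0.002,0,0,0,0,0,0,0,0,0,0,0,0]'

```text
clock: 4.4
tool_pos: [0.5334, -0.1791, 0.1039]
eef_rot: [[-0.033, 0.999, 0.007], [0.999, 0.033, 0.002], [0.002, 0.007, -1.0]]
wrist_force: [-0.1, -0.4, 1.2]
grip_width: 0.0853
```

```bash
python3 - <<'E'
from h import *
s=readout.read_state();print(s["tool_pos"],s["eef_rot"].round(4).tolist(),s["joint_velocities"].round(2))
plan([0.5288,-0.1925,0.050],90.7,n=3)
E
```

```text
[ 0.53337222 -0.17909446  0.10391957] [[-0.0331, 0.9994, 0.0072], [0.9994, 0.0331, 0.002], [0.0018, 0.0072, -1.0]] [ 1.05  0.5   1.12 -0.1   0.1   0.17]
N 3
-4.4, -1.8, 18.0, 0.0024, -0.0006, 0.0070
-4.4, -1.7, 18.0, 0.0024, -0.0006, 0.0070
-4.4, -1.7, 18.0, 0.0024, -0.0006, 0.0070
```

Call:
carry_out --moves '[-6,-2,18,0.002,-0.001,0.007,-6,-2,18,0.002,-0.001,0.007,-6,-2,12,0.002,-0.001,0.007,0,0,0,0,0,0]'

```text
clock: 4.8
tool_pos: [0.533, -0.1947, 0.0622]
eef_rot: [[-0.018, 1.0, 0.013], [1.0, 0.018, -0.005], [-0.005, 0.013, -1.0]]
wrist_force: [-0.8, 0.3, 0.1]
grip_width: 0.0849
```

```bash
python3 - <<'E'
from h import *
s=readout.read_state();print(s["tool_pos"],s["eef_rot"].round(4).tolist(),s["joint_velocities"].round(2))
plan([0.5288,-0.1925,0.026],90.7,n=3)
E
```

```text
[ 0.53302425 -0.19466331  0.06221737] [[-0.018, 0.9998, 0.013], [0.9998, 0.0181, -0.005], [-0.0053, 0.0129, -0.9999]] [ 1.19 -1.6  -1.64  0.77  0.68  0.12]
N 3
0.8, -1.5, 12.0, 0.0043, 0.0017, 0.0019
0.8, -1.5, 12.1, 0.0043, 0.0017, 0.0019
0.8, -1.4, 12.1, 0.0043, 0.0017, 0.0019
```

Call:
carry_out --moves '[1,-3,12,0.006,0.002,0.002,1,-3,12,0.006,0.002,0.002,0,-3,6,0.006,0.002,0.002,0,0,0,0,0,0,0,0,0,0,0,0]'

```text
clock: 5.3
tool_pos: [0.5254, -0.1923, 0.0329]
eef_rot: [[-0.013, 1.0, -0.002], [1.0, 0.013, -0.0], [-0.0, -0.002, -1.0]]
wrist_force: [0.1, 1.0, 0.0]
grip_width: 0.0853
```

```bash
python3 - <<'E'
from h import *
s=readout.read_state();print(s["tool_pos"],s["eef_rot"].round(4).tolist(),s["joint_velocities"].round(2))
plan([0.5288,-0.1925,0.026],90.7,n=1)
E
```

```text
[ 0.52542788 -0.19226461  0.03289233] [[-0.0128, 0.9999, -0.002], [0.9999, 0.0128, -0.0002], [-0.0002, -0.002, -1.0]] [ 0.08  0.24  0.52 -0.05 -0.05  0.06]
N 1
-0.3, 3.4, 6.9, -0.0020, 0.0002, 0.0006
```

Call:
carry_out --moves '[0,3,7,-0.002,0,0,0,0,0,0,0,0,0,0,0,0,0,0]'

```text
clock: 5.6
tool_pos: [0.5293, -0.1925, 0.026]
eef_rot: [[-0.013, 1.0, 0.002], [1.0, 0.013, -0.001], [-0.001, 0.002, -1.0]]
wrist_force: [-0.4, 0.7, 0.2]
grip_width: 0.0853
```

```bash
python3 - <<'E'
from h import *
s=readout.read_state();print(s["tool_pos"],s["eef_rot"].round(4).tolist(),s["joint_velocities"].round(2))
plan([0.5288,-0.1925,0.026],90.7,n=1)
E
```

```text
[ 0.52930516 -0.19251423  0.02601884] [[-0.0127, 0.9999, 0.0016], [0.9999, 0.0127, -0.0008], [-0.0008, 0.0016, -1.0]] [ 0.08  0.56  0.35  0.06 -0.18  0.07]
N 1
0.0, -0.5, 0.0, 0.0016, 0.0008, 0.0005
```

Call:
carry_out --moves '[0,0,0,0,0,0,0,0,0,0,0,0,0,0,0,0,0,0,0,0,0,0,0,0,0,0,0,0,0,0,0,0,0,0,0,0,0,0,0,0,0,0]' --gripper -1 --grip_force 35

```text
clock: 6.3
tool_pos: [0.5298, -0.1928, 0.0268]
eef_rot: [[-0.013, 1.0, 0.003], [1.0, 0.013, -0.002], [-0.002, 0.003, -1.0]]
wrist_force: [-0.0, 0.1, 0.1]
grip_width: 0.0242
```

```bash
python3 - <<'E'
from h import *
s=readout.read_state();print(s["tool_pos"],s["eef_rot"].round(4).tolist(),s["grip_width"],s["wrist_force"],s["joint_velocities"].round(2))
E
```

```text
[ 0.52978029 -0.19284909  0.02682222] [[-0.0127, 0.9999, 0.003], [0.9999, 0.0127, -0.0016], [-0.0016, 0.003, -1.0]] 0.024155739081367616 [-0.02490921  0.07885469  0.10660323] [ 0.12  0.03  0.05 -0.02 -0.1   0.02]
```

Call:
carry_out --moves '[0,0,15,0,0,0]'

```text
clock: 6.4
tool_pos: [0.5302, -0.1943, 0.0208]
eef_rot: [[-0.014, 1.0, 0.002], [1.0, 0.014, -0.005], [-0.005, 0.002, -1.0]]
wrist_force: [-24.4, 6.7, 65.5]
grip_width: 0.0234
```

That row went the wrong way: tool +z points down, so it pressed the torch onto the mat, with 65 N at the wrist. I'm reversing it now.

Call:
carry_out --moves '[0,0,-8,0,0,0,0,0,-10,0,0,0,0,0,0,0,0,0]'

```text
clock: 6.7
tool_pos: [0.5307, -0.1948, 0.0419]
eef_rot: [[-0.013, 1.0, 0.005], [1.0, 0.013, -0.007], [-0.007, 0.005, -1.0]]
wrist_force: [0.6, 1.0, -1.7]
grip_width: 0.0235
```

```bash
python3 - <<'E'
from h import *
c=read_camera("wrist"); save("w5.png",c["frame"]); s=readout.read_state(); np.savez("w5.npz",tool_pos=s["tool_pos"],eef_rot=s["eef_rot"],**c)
print(s["clock"],s["tool_pos"],s["eef_rot"].round(4).tolist(),s["grip_width"],s["wrist_force"])
E
```

```text
6.75 [ 0.53017502 -0.19450102  0.04093641] [[-0.0134, 0.9999, 0.0035], [0.9999, 0.0134, -0.0058], [-0.0059, 0.0034, -1.0]] 0.02409451399484417 [-0.28702208  0.23579691 -2.25032253]
```

View pics/w5.png

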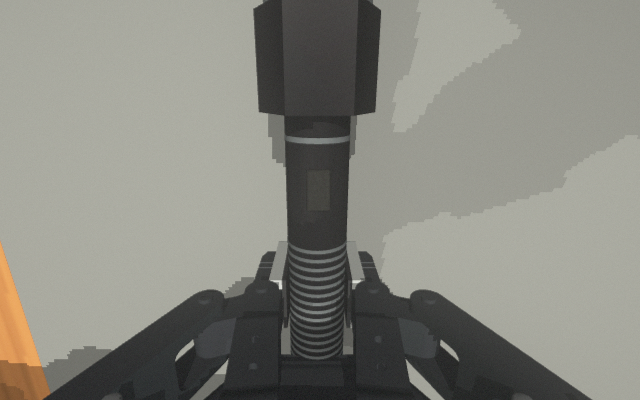

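```bash
cat > fitt.py <<'E'
from h import *
from scipy.optimize import least_squares
import sys
def fit(f):
    c=np.load(f+".npz"); P=cloud(c); T=(P-c["tool_pos"])@c["eef_rot"]   # tool frame
    # barrel points: visible rows between head & fingers
    x,y,z=T[...,0],T[...,1],T[...,2]
    b=(x>.024)&(x<.062)&(abs(y)<.0135)&(z>-.02)&(z<.012)
    Q=T[b]
    def res(p):
        # axis: y=p0+p1*x ; z=p2+p3*x
        d=np.array([1,p[1],p[3]]); d/=np.linalg.norm(d); v=Q-np.array([0,p[0],p[2]]); v=v-np.outer(v@d,d); return (np.linalg.norm(v,axis=1)-.0125)*1e3
    s=least_squares(res,[0,0,.005,0],loss="soft_l1",f_scale=.5)
    h=(abs(y)<.012)&(z<s.x[2]-.0155)&(z>s.x[2]-.025)&(x>.04)
    print(f,"n",b.sum(),"axis y0 %.4f slope %.4f  z0 %.4f slope %.4f"%tuple(s.x),"rms",np.sqrt(np.mean(s.fun**2)).round(2))
    if h.any():
        # shoulder x: min x of head top (per column median)
        print("head top z",np.median(z[h]).round(4),"shoulder x",np.percentile(x[h],[0.5,1,2,5]).round(4))
        Hh=T[h]; A=np.c_[np.ones(len(Hh)),Hh[:,0],Hh[:,1]]; k=np.linalg.lstsq(A,Hh[:,2],rcond=None)[0]; print("head flat plane z=%.4f + %.4f x + %.4f y"%tuple(k))
    return s.x
for f in sys.argv[1:]: fit(f)
E
python3 fitt.py w5
```

```text
w5 n 5922 axis y0 0.0007 slope 0.0028  z0 -0.0024 slope -0.0099 rms 0.71
head top z -0.0218 shoulder x [0.0731 0.0733 0.0737 0.0749]
head flat plane z=-0.0214 + -0.0035 x + -0.0087 y
```

```bash
python3 - <<'E'
from h import *
s=readout.read_state()
plan([0.53,-0.1945,0.17],90.7,n=4)
plan([0.5588,0.2061,0.17],83.7,P0=[0.53,-0.1945,0.17],R0=np.array([[-.012,1,0],[1,.012,0],[0,0,-1.]]))
E
```

```text
N 4
-0.2, 0.1, -32.3, 0.0009, 0.0015, 0.0003
-0.1, 0.0, -32.3, 0.0009, 0.0015, 0.0003
-0.1, 0.0, -32.3, 0.0009, 0.0015, 0.0003
-0.0, -0.0, -32.3, 0.0009, 0.0015, 0.0003
N 9
44.5, 3.7, 0.0, 0.0000, 0.0000, 0.0136
44.5, 3.1, 0.0, 0.0000, 0.0000, 0.0136
44.6, 2.5, 0.0, 0.0000, 0.0000, 0.0136
44.6, 1.9, 0.0, 0.0000, 0.0000, 0.0136
44.6, 1.3, 0.0, 0.0000, 0.0000, 0.0136
44.6, 0.7, 0.0, 0.0000, 0.0000, 0.0136
44.6, 0.1, 0.0, 0.0000, 0.0000, 0.0136
44.6, -0.5, 0.0, 0.0000, 0.0000, 0.0136
44.6, -1.1, 0.0, 0.0000, 0.0000, 0.0136
```

Call:
carry_out --moves '[0,0,-15,0,0.001,0,0,0,-22,0.001,0.001,0,0,0,-25,0.001,0.001,0,0,0,-25,0.001,0.001,0,0,0,-25,0,0.001,0,0,0,-15,0,0.001,0,0,0,0,0,0,0]'

```text
clock: 7.45
tool_pos: [0.5271, -0.1922, 0.1676]
eef_rot: [[-0.014, 1.0, -0.013], [1.0, 0.014, 0.008], [0.008, -0.013, -1.0]]
wrist_force: [0.3, 0.2, -0.6]
grip_width: 0.0236
```

Call:
carry_out --moves '[20,2,0,0,0,0.008,30,2,0,0,0,0.01,30,2,0,0,0,0.01,30,2,0,0,0,0.01,30,2,0,0,0,0.01,30,1,0,0,0,0.01,30,1,0,0,0,0.01,30,1,0,0,0,0.01]'

```text
clock: 8.25
tool_pos: [0.5413, 0.0422, 0.1581]
eef_rot: [[0.076, 0.997, -0.031], [0.997, -0.076, 0.01], [0.007, -0.031, -0.999]]
wrist_force: [-0.2, -0.1, -2.0]
grip_width: 0.0237
```

```bash
python3 - <<'E'
from h import *
s=readout.read_state(); print(s["eef_rot"].round(4).tolist(),s["grip_width"])
plan([0.5588,0.2061,0.17],83.7,n=6)
E
```

```text
[[0.0762, 0.9966, -0.0305], [0.9971, -0.0759, 0.0096], [0.0073, -0.0312, -0.9995]] 0.023749298608445307
N 6
27.5, 0.8, -1.8, -0.0052, -0.0011, 0.0056
27.5, 0.6, -1.8, -0.0052, -0.0011, 0.0056
27.5, 0.5, -1.9, -0.0052, -0.0011, 0.0056
27.5, 0.3, -1.9, -0.0052, -0.0011, 0.0056
27.5, 0.2, -1.9, -0.0052, -0.0011, 0.0056
27.5, 0.0, -2.0, -0.0052, -0.0011, 0.0056
```

Call:
carry_out --moves '[27,0,-6,-0.008,-0.001,0.004,27,0,-6,-0.008,-0.001,0.004,27,0,-4,-0.008,-0.001,0.004,27,0,-4,-0.008,-0.001,0.004,20,0,-3,-0.005,-0.001,0.004,12,0,0,0,0,0.004,0,0,0,0,0,0,0,0,0,0,0,0]'

```text
clock: 9.05
tool_pos: [0.5473, 0.1903, 0.1688]
eef_rot: [[0.095, 0.995, -0.016], [0.995, -0.095, -0.002], [-0.003, -0.016, -1.0]]
wrist_force: [-0.1, 0.3, -2.4]
grip_width: 0.0236
```

```bash
python3 - <<'E'
from h import *
c=read_camera("wrist"); save("w6.png",c["frame"]); s=readout.read_state(); np.savez("w6.npz",tool_pos=s["tool_pos"],eef_rot=s["eef_rot"],**c)
s=readout.read_state(); print(s["tool_pos"],s["eef_rot"].round(4).tolist(),s["grip_width"],s["wrist_force"])
plan([0.5588,0.2061,0.14],83.7,n=1)
E
python3 fitt.py w6
```

```text
[0.54722228 0.19012769 0.16865506] [[0.0957, 0.9953, -0.0165], [0.9954, -0.0958, -0.0013], [-0.0029, -0.0163, -0.9999]] 0.023733648076314194 [ 0.69343875  0.02036139 -2.69673442]
N 1
17.1, 10.5, 28.4, -0.0163, 0.0030, 0.0141
w6 n 5902 axis y0 0.0002 slope 0.0023  z0 -0.0015 slope -0.0109 rms 0.71
head top z -0.021 shoulder x [0.0736 0.0738 0.0742 0.0753]
head flat plane z=-0.0205 + -0.0050 x + 0.0058 y
```

View pics/w6.png

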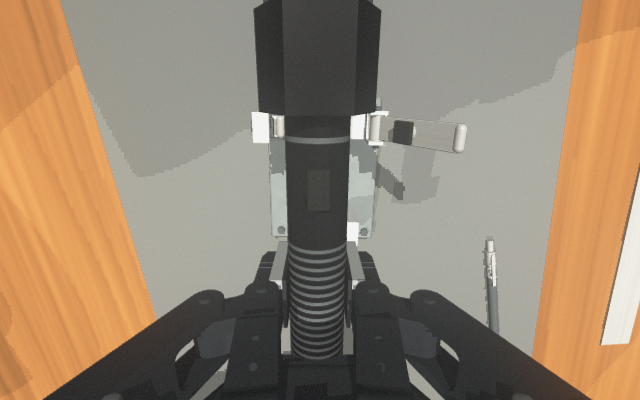

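Call:
carry_out --moves '[8,5,14,-0.008,0.002,0.007,8,5,14,-0.008,0.002,0.007,0,0,0,0,0,0,0,0,0,0,0,0]'

```text
clock: 9.5
tool_pos: [0.5591, 0.2003, 0.1396]
eef_rot: [[0.116, 0.993, -0.001], [0.993, -0.116, -0.001], [-0.001, -0.0, -1.0]]
wrist_force: [-0.5, -0.2, -2.2]
grip_width: 0.0233
```

```bash
cat >> h.py <<'E'
CR=np.array([.5582,.2011,.049]); YAW=np.radians(-6.32)
CX=np.array([np.cos(YAW),np.sin(YAW),0]); CY=np.array([-np.sin(YAW),np.cos(YAW),0])
def st():
    s=readout.read_state(); d=np.array(s["tool_pos"])-CR; R=s["eef_rot"]
    F=s["wrist_force"]
    print("t %.2f cradle-frame TCP mm x %.2f y %.2f z %.2f"%(s["clock"],d@CX*1e3,d@CY*1e3,d[2]*1e3),"heading err deg %.2f tilt zx %.4f zy %.4f"%(np.degrees(np.arctan2(R[1,0],R[0,0]))-90-np.degrees(YAW),R[:,2]@CX,R[:,2]@CY),"F' x %.1f y %.1f z %.1f"%(F@CX,F@CY,F[2]),"w %.4f"%s["grip_width"])
    return s
def goto(x,y,z,n=1,maxmm=48):
    P=CR+(CX*x+CY*y)/1e3; P[2]=CR[2]+z/1e3; plan(P,90+np.degrees(YAW),n=n)
E
python3 - <<'E'
from h import *
st(); goto(0,4,50)
E
```

```text
t 9.50 cradle-frame TCP mm x 1.02 y -0.67 z 90.60 heading err deg -0.33 tilt zx -0.0005 zy -0.0014 F' x -0.5 y -0.3 z -2.2 w 0.0233
N 1
4.7, -1.0, 40.6, -0.0005, 0.0014, -0.0058
```

Call:
carry_out --moves '[2.5,-1,24,0,0.001,-0.003,2.5,-0.5,24,0,0.001,-0.003,0.5,0,18,0,0,0,0,0,0,0,0,0,0,0,0,0,0,0]'

```text
clock: 10.0
tool_pos: [0.561, 0.2022, 0.0776]
eef_rot: [[0.114, 0.993, 0.007], [0.993, -0.114, 0.001], [0.002, 0.007, -1.0]]
wrist_force: [0.2, 0.4, -1.1]
grip_width: 0.0234
```

```bash
python3 - <<'E'
from h import *
c=read_camera("wrist"); save("w7.png",c["frame"]); s=st(); np.savez("w7.npz",tool_pos=s["tool_pos"],eef_rot=s["eef_rot"],**c)
c=read_camera("side"); save("s7.png",cv2.resize(c["frame"][190:310,200:360],None,fx=5,fy=5,interpolation=cv2.INTER_CUBIC))
goto(0,4,10)
E
python3 fitt.py w7
```

```text
t 10.05 cradle-frame TCP mm x 2.60 y 1.35 z 28.62 heading err deg -0.22 tilt zx 0.0064 zy 0.0014 F' x -0.2 y 0.4 z -1.1 w 0.0235
N 1
2.4, -2.9, 18.9, 0.0072, -0.0019, -0.0038
w7 n 5893 axis y0 0.0002 slope 0.0008  z0 -0.0013 slope -0.0117 rms 0.7
head top z -0.0209 shoulder x [0.0734 0.0737 0.074  0.0752]
head flat plane z=-0.0205 + -0.0041 x + 0.0082 y
```

View pics/w7.png

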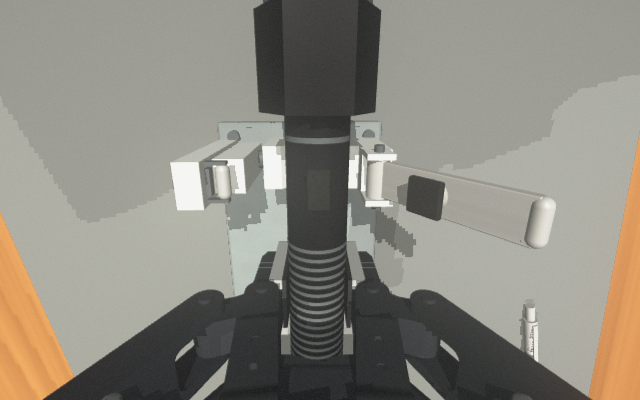

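View pics/s7.png

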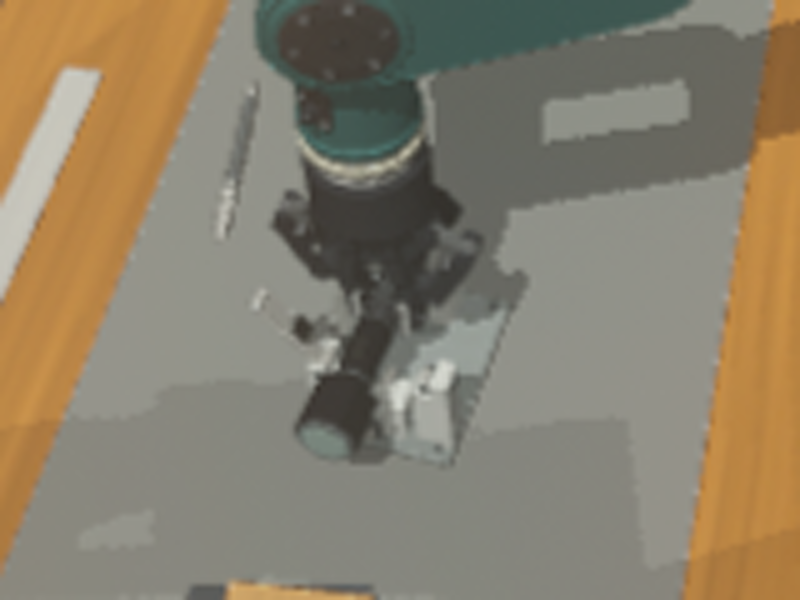

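Call:
carry_out --moves '[2.5,-3,10,0.006,-0.002,-0.003,0.5,0,5,0.001,0,0,0,0,0,0,0,0,0,0,0,0,0,0]'

```text
clock: 10.5
tool_pos: [0.5601, 0.2064, 0.0651]
eef_rot: [[0.111, 0.994, 0.005], [0.994, -0.111, 0.001], [0.002, 0.005, -1.0]]
wrist_force: [0.0, 0.7, -1.6]
grip_width: 0.024
```

```bash
python3 - <<'E'
from h import *
st(); goto(0,4,5)
E
```

```text
t 10.50 cradle-frame TCP mm x 1.34 y 5.49 z 16.13 heading err deg -0.03 tilt zx 0.0049 zy 0.0018 F' x -0.0 y 0.7 z -1.6 w 0.0240
N 1
-1.5, -1.4, 11.1, 0.0049, -0.0018, -0.0005
```

Call:
carry_out --moves '[-1.5,-1.5,5,0.005,-0.002,0,0,0,4,0,0,0,0,0,0,0,0,0,0,0,0,0,0,0]'

```text
clock: 10.9
tool_pos: [0.5584, 0.2051, 0.0555]
eef_rot: [[0.11, 0.994, -0.0], [0.994, -0.11, -0.0], [-0.0, -0.0, -1.0]]
wrist_force: [0.0, 0.7, -2.9]
grip_width: 0.0238
```

```bash
python3 - <<'E'
from h import *
st(); goto(0,4,0)
E
```

```text
t 10.90 cradle-frame TCP mm x -0.20 y 3.97 z 6.47 heading err deg -0.02 tilt zx -0.0004 zy -0.0004 F' x -0.0 y 0.7 z -2.9 w 0.0238
N 1
0.0, 0.2, 6.5, -0.0004, 0.0004, -0.0003
```

Aligned. I'll step down gently until contact.

Call:
carry_out --moves '[0,0,3,0,0,0,0,0,0,0,0,0]'

```text
clock: 11.1
tool_pos: [0.5585, 0.205, 0.0522]
eef_rot: [[0.11, 0.994, -0.0], [0.994, -0.11, -0.0], [-0.0, -0.0, -1.0]]
wrist_force: [-0.3, 0.3, -1.5]
grip_width: 0.0238
```

Call:
carry_out --moves '[0,0,2,0,0,0,0,0,0,0,0,0]'

```text
clock: 11.3
tool_pos: [0.5585, 0.205, 0.0501]
eef_rot: [[0.11, 0.994, -0.0], [0.994, -0.11, -0.0], [-0.0, -0.0, -1.0]]
wrist_force: [-0.2, -0.0, -1.9]
grip_width: 0.0239
```

```bash
python3 - <<'E'
from h import *
st()
E
```

```text
t 11.30 cradle-frame TCP mm x -0.09 y 3.92 z 1.14 heading err deg -0.02 tilt zx -0.0002 zy -0.0004 F' x -0.2 y -0.1 z -1.9 w 0.0239
```

Call:
carry_out --moves '[0,0,1,0,0,0,0,0,0,0,0,0]'

```text
clock: 11.5
tool_pos: [0.5586, 0.205, 0.0491]
eef_rot: [[0.111, 0.994, -0.0], [0.994, -0.111, -0.0], [-0.0, 0.0, -1.0]]
wrist_force: [-0.3, 0.3, -1.4]
grip_width: 0.024
```

Call:
carry_out --moves '[0,0,1,0,0,0,0,0,0,0,0,0]'

```text
clock: 11.7
tool_pos: [0.5587, 0.2051, 0.0481]
eef_rot: [[0.11, 0.994, 0.0], [0.994, -0.11, -0.0], [-0.0, 0.0, -1.0]]
wrist_force: [-0.2, 0.9, -1.7]
grip_width: 0.0237
```

Call:
carry_out --moves '[0,0,0.7,0,0,0,0,0,0,0,0,0]'

```text
clock: 11.9
tool_pos: [0.5587, 0.2051, 0.0475]
eef_rot: [[0.11, 0.994, 0.0], [0.994, -0.11, -0.0], [-0.0, 0.0, -1.0]]
wrist_force: [-0.4, -0.4, -2.8]
grip_width: 0.0238
```

Call:
carry_out --moves '[0,0,0.6,0,0,0,0,0,0,0,0,0]'

```text
clock: 12.1
tool_pos: [0.5588, 0.2051, 0.047]
eef_rot: [[0.11, 0.994, 0.001], [0.994, -0.11, -0.0], [-0.0, 0.001, -1.0]]
wrist_force: [-0.0, 0.1, -1.3]
grip_width: 0.0235
```

Call:
carry_out --moves '[0,0,0.6,0,0,0,0,0,0,0,0,0]'

```text
clock: 12.3
tool_pos: [0.5589, 0.2051, 0.047]
eef_rot: [[0.111, 0.994, 0.001], [0.994, -0.111, -0.0], [-0.0, 0.001, -1.0]]
wrist_force: [-1.1, 0.4, -1.1]
grip_width: 0.0237
```

Call:
carry_out --moves '[0,0,0.5,0,0,0,0,0,0,0,0,0]'

```text
clock: 12.5
tool_pos: [0.5589, 0.2051, 0.047]
eef_rot: [[0.111, 0.994, 0.001], [0.994, -0.111, -0.0], [0.0, 0.001, -1.0]]
wrist_force: [-0.1, 0.0, -0.9]
grip_width: 0.0235
```

Call:
carry_out --moves '[0,0,1,0,0,0,0,0,1,0,0,0]'

```text
clock: 12.7
tool_pos: [0.5589, 0.2051, 0.0468]
eef_rot: [[0.11, 0.994, 0.001], [0.994, -0.11, -0.0], [-0.0, 0.001, -1.0]]
wrist_force: [-3.9, -0.8, 5.5]
grip_width: 0.0237
```

Call:
carry_out --moves '[0,0,1.5,0,0,0,0,0,1.5,0,0,0]'

```text
clock: 12.9
tool_pos: [0.5589, 0.2051, 0.0468]
eef_rot: [[0.11, 0.994, 0.002], [0.994, -0.11, -0.0], [-0.0, 0.002, -1.0]]
wrist_force: [-3.9, -2.0, 7.1]
grip_width: 0.0235
```

```bash
python3 - <<'E'
from h import *
c=read_camera("wrist"); s=st(); np.savez("w8.npz",tool_pos=s["tool_pos"],eef_rot=s["eef_rot"],**c)
E
python3 fitt.py w8
```

```text
t 12.95 cradle-frame TCP mm x 0.24 y 4.08 z -2.19 heading err deg -0.01 tilt zx 0.0017 zy -0.0001 F' x -4.1 y -2.4 z 6.6 w 0.0239
w8 n 6037 axis y0 0.0000 slope 0.0021  z0 -0.0014 slope -0.0084 rms 0.74
head top z -0.0207 shoulder x [0.0734 0.0736 0.074  0.0751]
head flat plane z=-0.0205 + -0.0015 x + 0.0086 y
```

Call:
carry_out --moves '[0,-0.8,0,0,0,0,-1,0,0.2,0,0,0,-1,0,0.2,0,0,0,-1,0,0.2,0,0,0]'

```text
clock: 13.35
tool_pos: [0.5587, 0.204, 0.0468]
eef_rot: [[0.11, 0.994, 0.005], [0.994, -0.11, 0.004], [0.004, 0.004, -1.0]]
wrist_force: [-2.5, 3.9, 2.2]
grip_width: 0.0239
```

```bash
python3 - <<'E'
from h import *
st()
E
```

```text
t 13.35 cradle-frame TCP mm x 0.15 y 2.90 z -2.16 heading err deg 0.02 tilt zx 0.0044 zy 0.0043 F' x -2.9 y 3.6 z 2.2 w 0.0239
```

Call:
carry_out --moves '[-1,-0.4,-0.3,0.004,-0.004,0,-1,-0.2,0,0,0,0,-1,0,0,0,0,0]'

```text
clock: 13.65
tool_pos: [0.5583, 0.2008, 0.0468]
eef_rot: [[0.109, 0.994, 0.001], [0.994, -0.109, -0.0], [-0.0, 0.001, -1.0]]
wrist_force: [-0.5, 2.1, 1.3]
grip_width: 0.024
```

```bash
python3 - <<'E'
from h import *
st()
E
```

```text
t 13.65 cradle-frame TCP mm x 0.09 y -0.30 z -2.23 heading err deg 0.04 tilt zx 0.0013 zy -0.0001 F' x -0.7 y 2.1 z 1.3 w 0.0240
```

Call:
carry_out --moves '[-1,-0.1,0,0.001,0,0,-1,0,0,0,0,0,-1,0,0,0,0,0,-1,0,0,0,0,0]'

```text
clock: 14.05
tool_pos: [0.5578, 0.1966, 0.0468]
eef_rot: [[0.11, 0.994, 0.0], [0.994, -0.11, 0.0], [0.0, 0.0, -1.0]]
wrist_force: [0.2, 1.6, 0.1]
grip_width: 0.0239
```

```bash
python3 - <<'E'
from h import *
st()
E
```

```text
t 14.05 cradle-frame TCP mm x 0.05 y -4.51 z -2.24 heading err deg 0.03 tilt zx 0.0003 zy 0.0002 F' x 0.0 y 1.6 z 0.1 w 0.0239
```

Call:
carry_out --moves '[-1,0,0,0,0,0,-1,0,0,0,0,0]'

```text
clock: 14.25
tool_pos: [0.5575, 0.1944, 0.0468]
eef_rot: [[0.11, 0.994, 0.0], [0.994, -0.11, 0.0], [0.0, 0.0, -1.0]]
wrist_force: [0.8, 0.5, -0.3]
grip_width: 0.0238
```

Call:
carry_out --moves '[-0.8,0,0,0,0,0,-0.8,0,0,0,0,0]'

```text
clock: 14.45
tool_pos: [0.5573, 0.1926, 0.0468]
eef_rot: [[0.11, 0.994, 0.0], [0.994, -0.11, 0.0], [0.0, 0.0, -1.0]]
wrist_force: [-0.1, 1.8, -0.4]
grip_width: 0.0238
```

Call:
carry_out --moves '[-0.8,0,0,0,0,0,-0.8,0,0,0,0,0]'

```text
clock: 14.65
tool_pos: [0.5572, 0.1917, 0.0468]
eef_rot: [[0.11, 0.994, 0.001], [0.994, -0.11, 0.002], [0.002, 0.001, -1.0]]
wrist_force: [0.3, 6.0, -1.9]
grip_width: 0.0236
```

```bash
python3 - <<'E'
from h import *
st()
E
```

```text
t 14.65 cradle-frame TCP mm x 0.09 y -9.47 z -2.18 heading err deg 0.02 tilt zx 0.0006 zy 0.0021 F' x -0.3 y 6.0 z -1.9 w 0.0236
```

Call:
carry_out --moves '[-0.6,0,0,0,-0.001,0,-0.6,0,0,0,-0.001,0,-0.6,0,0,0,0,0]'

```text
clock: 14.95
tool_pos: [0.5572, 0.1917, 0.0468]
eef_rot: [[0.109, 0.994, 0.001], [0.994, -0.109, 0.004], [0.004, 0.001, -1.0]]
wrist_force: [1.1, 4.5, -2.3]
grip_width: 0.0237
```

```bash
python3 - <<'E'
from h import *
c=read_camera("wrist"); s=st(); np.savez("w9.npz",tool_pos=s["tool_pos"],eef_rot=s["eef_rot"],**c); save("w9.png",c["frame"])
s=st()
E
python3 fitt.py w9
```

```text
t 15.00 cradle-frame TCP mm x 0.07 y -9.48 z -2.20 heading err deg 0.04 tilt zx 0.0011 zy 0.0038 F' x 0.1 y 4.6 z -1.6 w 0.0243
t 15.00 cradle-frame TCP mm x 0.07 y -9.48 z -2.20 heading err deg 0.04 tilt zx 0.0011 zy 0.0038 F' x 0.1 y 4.6 z -1.6 w 0.0243
w9 n 5991 axis y0 0.0001 slope 0.0011  z0 -0.0013 slope -0.0045 rms 0.73
head top z -0.0202 shoulder x [0.0736 0.0739 0.0742 0.0754]
head flat plane z=-0.0205 + 0.0035 x + 0.0129 y
```

View pics/w9.png

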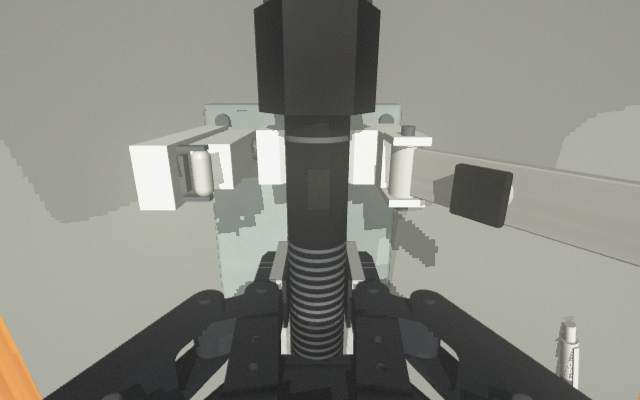

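Call:
carry_out --moves '[-0.8,0,0.5,0.001,-0.003,0,-0.8,0,0.5,0,0,0,-0.8,0,0.5,0,0,0,-0.8,0,0.5,0,0,0]'

```text
clock: 15.4
tool_pos: [0.5572, 0.1917, 0.0468]
eef_rot: [[0.109, 0.994, 0.002], [0.994, -0.109, 0.007], [0.007, 0.001, -1.0]]
wrist_force: [1.0, 5.2, 0.6]
grip_width: 0.0236
```

```bash
python3 - <<'E'
from h import *
s=st()
E
```

```text
t 15.40 cradle-frame TCP mm x 0.08 y -9.46 z -2.23 heading err deg 0.08 tilt zx 0.0012 zy 0.0068 F' x 0.4 y 5.3 z 0.6 w 0.0236
```

Call:
carry_out --moves '[-0.3,0,0,0,0,0,0,0,0,0,0,0,0,0,0,0,0,0,0,0,0,0,0,0,0,0,0,0,0,0,0,0,0,0,0,0]' --gripper 1

```text
clock: 16.0
tool_pos: [0.5566, 0.1874, 0.0463]
eef_rot: [[0.11, 0.994, -0.001], [0.994, -0.11, -0.001], [-0.001, -0.0, -1.0]]
wrist_force: [0.3, 0.5, 0.5]
grip_width: 0.0852
```

```bash
python3 - <<'E'
from h import *
s=st()
E
```

```text
t 16.00 cradle-frame TCP mm x -0.13 y -13.79 z -2.67 heading err deg 0.02 tilt zx -0.0005 zy -0.0010 F' x 0.2 y 0.5 z 0.5 w 0.0852
```

Call:
carry_out --moves '[0,0,-10,0,0,0,0,0,-25,0,0,0,0,0,-35,0,0,0,0,0,-40,0,0,0,0,0,-25,0,0,0,0,0,0,0,0,0]'

```text
clock: 16.6
tool_pos: [0.5559, 0.1871, 0.188]
eef_rot: [[0.11, 0.994, -0.003], [0.994, -0.11, -0.002], [-0.002, -0.003, -1.0]]
wrist_force: [0.4, -0.3, 0.8]
grip_width: 0.0858
```

```bash
python3 - <<'E'
from h import *
c=read_camera("wrist"); s=st(); np.savez("w10.npz",tool_pos=s["tool_pos"],eef_rot=s["eef_rot"],**c); save("w10.png",c["frame"])
P=cloud(c); L=P-CR; L=np.stack([L@CX,L@CY,L[...,2]],-1)*1e3
k=(abs(L[...,0])<16)&(L[...,2]>-2)&(L[...,2]<30)
for y in range(-30,110,6):
    q=L[k&(abs(L[...,1]-y)<3)]
    if len(q)>10: print(y,len(q),"x",q[:,0].min().round(1),q[:,0].max().round(1),"x@top",np.median(q[q[:,2]>np.percentile(q[:,2],80)][:,0]).round(1),"ztop",np.percentile(q[:,2],97).round(1))
h=(abs(L[...,0])<8)&(L[...,2]>15)&(L[...,1]>50)&(L[...,2]<24); print("shoulder y",np.percentile(L[h][:,1],[.5,1,2,5]).round(1),"head end",np.percentile(L[h][:,1],[98,99.5]).round(1),"headtop",np.median(L[h][:,2]))
E
```

```text
t 16.65 cradle-frame TCP mm x -1.43 y -14.37 z 137.12 heading err deg 0.02 tilt zx -0.0049 zy -0.0032 F' x 0.4 y -1.2 z -0.2 w 0.0853
-30 190 x -12.2 12.7 x@top 0.2 ztop 11.9
-24 181 x -12.1 12.5 x@top 0.2 ztop 12.4
-18 199 x -12.0 12.5 x@top 1.0 ztop 12.4
-12 194 x -11.9 12.3 x@top 0.1 ztop 12.1
-6 202 x -11.8 12.2 x@top 0.1 ztop 12.3
0 203 x -11.7 12.1 x@top 0.1 ztop 12.3
6 206 x -12.7 12.0 x@top -0.7 ztop 12.2
12 213 x -12.5 11.9 x@top 0.9 ztop 12.3
18 219 x -12.5 11.7 x@top 0.5 ztop 12.3
24 221 x -12.4 11.7 x@top -0.3 ztop 12.3
30 222 x -12.3 11.6 x@top 0.1 ztop 13.4
36 232 x -12.2 12.5 x@top -0.7 ztop 13.9
42 241 x -12.1 12.3 x@top -0.7 ztop 13.6
48 246 x -15.3 12.2 x@top 0.1 ztop 12.2
54 251 x -11.9 12.1 x@top 0.1 ztop 12.2
60 261 x -11.8 12.1 x@top 0.1 ztop 12.2
66 321 x -15.9 16.0 x@top 0.0 ztop 19.4
72 377 x -15.9 16.0 x@top -3.6 ztop 19.2
78 379 x -15.8 15.9 x@top -3.6 ztop 19.3
84 383 x -15.7 15.8 x@top -0.7 ztop 19.2
90 387 x -15.6 15.6 x@top -4.3 ztop 19.3
96 375 x -15.4 15.5 x@top -2.1 ztop 19.2
102 133 x -15.3 15.4 x@top 0.7 ztop 18.1
shoulder y [64.4 64.4 65.1 65.8] head end [100.2 100.8] headtop 17.98495946437133
```

View pics/w10.png

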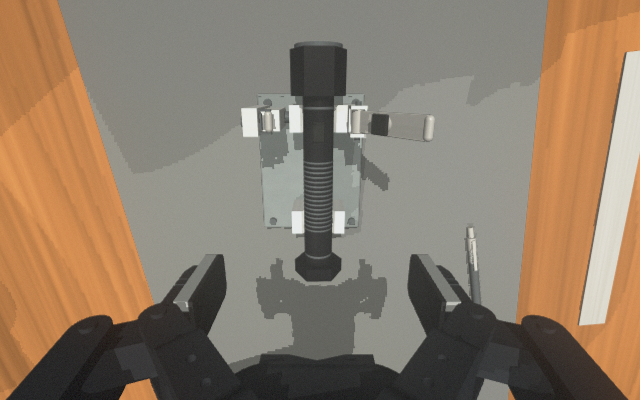

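Call:
carry_out --moves '[10,15,0,0,0,0,20,30,0,0,0,0,20,30,0,0,0,0,10,22,0,0,0,0,0,5,0,0,0,0,0,0,0,0,0,0]' --gripper -1

```text
clock: 17.25
tool_pos: [0.6616, 0.2354, 0.1743]
eef_rot: [[0.11, 0.994, -0.022], [0.994, -0.11, -0.008], [-0.01, -0.021, -1.0]]
wrist_force: [0.7, 0.4, 0.3]
grip_width: 0.0003
```

```bash
python3 - <<'E'
from h import *
c=read_camera("wrist"); s=st(); np.savez("w11.npz",tool_pos=s["tool_pos"],eef_rot=s["eef_rot"],**c); save("w11.png",c["frame"])
goto(100,46,90)
P=cloud(c); T=(P-c["range_z"][0,0]*0-s["tool_pos"])@s["eef_rot"]*1e3
m=(abs(T[...,0])<25)&(abs(T[...,1])<40)&(T[...,2]>-40)&(T[...,2]<30); q=T[m]; 
for z in range(-40,25,5):
    k=q[abs(q[:,2]-z)<2.5]
    if len(k): print(z,len(k),k.min(0).round(1),k.max(0).round(1))
E
```

```text
t 17.30 cradle-frame TCP mm x 98.37 y 45.39 z 124.98 heading err deg 0.01 tilt zx -0.0215 zy -0.0101 F' x -0.4 y 0.6 z -0.5 w -0.0001
N 1
1.0, 2.4, 34.9, -0.0215, 0.0101, 0.0000
-40 2867 [ -7.6 -38.2 -40. ] [ 14.7  39.5 -37.5]
-35 2458 [-10.3 -36.5 -37.5] [ 16.   38.2 -32.5]
-30 1702 [-10.4 -32.9 -32.5] [ 16.1  34.2 -27.5]
-25 636 [-11.  -28.7 -27.5] [ 15.6  30.4 -22.5]
-20 665 [-10.3 -15.1 -22.5] [ 13.8  11.7 -17.5]
-15 290 [  7.8 -13.  -17.5] [ 13.2  14.2 -12.5]
-10 418 [  7.5 -13.1 -12.5] [13.3 14.3 -7.5]
-5 371 [  7.4 -13.   -7.4] [13.2 14.2 -2.5]
0 332 [  7.7 -13.2  -2.4] [13.1 14.4  2.5]
5 314 [  7.7 -12.9   2.5] [13.2 14.3  7.5]
10 216 [  7.8 -11.8   7.5] [13.2 13.6 12.5]
15 29 [11.7 -5.8 12.6] [12.8  7.2 14.5]
```

View pics/w11.png

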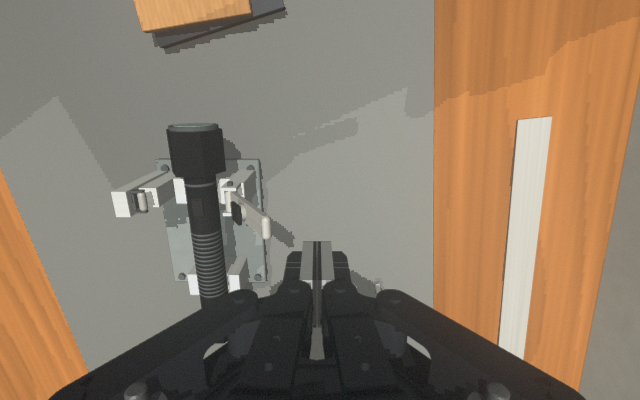

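Call:
carry_out --moves '[0,1,18,-0.011,0.005,0,0.5,1,18,-0.011,0.005,0,0,0,10,0,0,0,0,0,0,0,0,0,0,0,0,0,0,0]'

```text
clock: 17.8
tool_pos: [0.6578, 0.2335, 0.127]
eef_rot: [[0.111, 0.994, -0.003], [0.994, -0.111, -0.001], [-0.001, -0.002, -1.0]]
wrist_force: [0.1, 0.2, 0.3]
grip_width: 0.0001
```

```bash
python3 - <<'E'
from h import *
st(); goto(100,46,75)
E
```

```text
t 17.80 cradle-frame TCP mm x 95.39 y 43.15 z 78.02 heading err deg -0.04 tilt zx -0.0025 zy -0.0014 F' x 0.1 y 0.2 z 0.3 w 0.0001
N 1
2.9, 4.6, 3.0, -0.0025, 0.0014, -0.0008
```

Call:
carry_out --moves '[1,-6,0,-0.001,0.001,0,1,-7,0,0,0,0,0,-7,0,0,0,0,0,-7,0,0,0,0,0,0,0,0,0,0]'

```text
clock: 18.3
tool_pos: [0.6341, 0.2387, 0.1362]
eef_rot: [[0.112, 0.994, 0.017], [0.994, -0.112, 0.002], [0.004, 0.017, -1.0]]
wrist_force: [-0.3, 0.7, 0.2]
grip_width: 0.0002
```

```bash
cat >> h.py <<'E'
def strap(c,name=None):
    P=cloud(c); L=P-CR; L=np.stack([L@CX,L@CY,L[...,2]],-1)
    # hinge at x .03 z .018; keep points near y .046 outside finger
    s=readout.read_state(); T=(P-s["tool_pos"])@s["eef_rot"]
    fing=(abs(T[...,0])<.02)&(abs(T[...,1])<.016)&(T[...,2]<.02)
    d=L[...,[0,2]]-np.array([.03,.018-.0009]); rr=np.hypot(d[...,0],d[...,1]); th=np.arctan2(d[...,1],-d[...,0])
    m=(abs(L[...,1]-.046)<.0095)&(rr>.03)&(rr<.072)&(d[...,1]>.001)&~fing&(T[...,2]>-.02)
    if m.sum(): 
        hh=np.histogram(th[m],bins=np.arange(0,2.6,.1)); print("strap n",m.sum(),"th pct",np.percentile(th[m],[10,50,90]).round(3))
        print({round(float(b),1):int(n) for n,b in zip(*hh) if n>10})
def look(n):
    c=read_camera("wrist"); s=st(); np.savez(n+".npz",tool_pos=s["tool_pos"],eef_rot=s["eef_rot"],**c); save(n+".png",c["frame"]); strap(c); return c
E
python3 - <<'E'
from h import *
look("w12"); goto(47,46,77)
E
```

```text
t 18.35 cradle-frame TCP mm x 71.44 y 45.74 z 86.97 heading err deg -0.09 tilt zx 0.0165 zy 0.0039 F' x 0.6 y -0.0 z 0.6 w -0.0000
strap n 1342 th pct [0.107 1.932 1.972]
{0.0: 93, 0.1: 247, 1.7: 142, 1.8: 137, 1.9: 665, 2.0: 57}
N 1
0.2, -24.6, 9.6, 0.0165, -0.0039, -0.0016
```

View pics/w12.png

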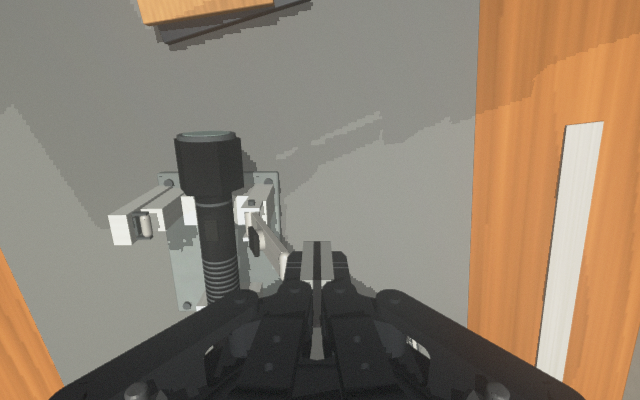

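Call:
carry_out --moves '[0,-7,4,0.006,-0.002,0,0,-7,3,0.006,-0.002,0,0,-7,2,0.004,0,0,0,-5,1,0.003,0,0,0,0,0,0,0,0]'

```text
clock: 18.85
tool_pos: [0.6186, 0.2411, 0.1395]
eef_rot: [[0.114, 0.993, 0.032], [0.993, -0.114, 0.003], [0.007, 0.031, -0.999]]
wrist_force: [0.5, -1.2, -0.3]
grip_width: -0.0
```

```bash
python3 - <<'E'
from h import *
look("w13"); goto(24,46,82)
E
```

```text
t 18.90 cradle-frame TCP mm x 55.70 y 46.40 z 90.16 heading err deg -0.23 tilt zx 0.0310 zy 0.0069 F' x 0.6 y 0.6 z 1.6 w -0.0002
strap n 934 th pct [0.103 1.583 1.728]
{0.0: 80, 0.1: 236, 1.5: 158, 1.6: 205, 1.7: 248}
N 1
-0.6, -31.9, 7.2, 0.0310, -0.0069, -0.0041
```

View pics/w13.png

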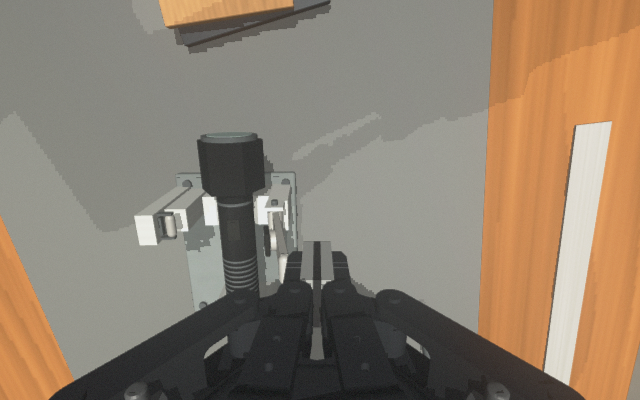

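Call:
carry_out --moves '[0,-2,7,0.031,-0.007,-0.004,0,0,0,0,0,0,0,-12,0,0,0,0,0,0,0,0,0,0,0,0,0,0,0,0]'

```text
clock: 19.4
tool_pos: [0.6023, 0.2426, 0.1248]
eef_rot: [[0.109, 0.994, -0.015], [0.994, -0.11, -0.003], [-0.004, -0.015, -1.0]]
wrist_force: [1.0, 0.4, 0.4]
grip_width: 0.0
```

```bash
python3 - <<'E'
from h import *
st(); goto(24,46,82)
E
```

```text
t 19.40 cradle-frame TCP mm x 39.30 y 46.07 z 75.76 heading err deg 0.04 tilt zx -0.0145 zy -0.0043 F' x 0.9 y 0.5 z 0.4 w 0.0000
N 1
-0.1, -15.4, -6.0, -0.0145, 0.0043, 0.0006
```

Call:
carry_out --moves '[0,-12,-4,-0.012,0.004,0,0,0,0,0,0,0,0,0,0,0,0,0]'

```text
clock: 19.7
tool_pos: [0.5906, 0.2435, 0.1262]
eef_rot: [[0.11, 0.994, -0.006], [0.994, -0.11, -0.001], [-0.002, -0.006, -1.0]]
wrist_force: [0.2, 0.1, -0.4]
grip_width: -0.0002
```

```bash
python3 - <<'E'
from h import *
look("w14"); goto(14,46,78)
E
```

```text
t 19.75 cradle-frame TCP mm x 27.58 y 45.72 z 77.26 heading err deg 0.01 tilt zx -0.0057 zy -0.0018 F' x -0.0 y 0.5 z -0.8 w -0.0001
strap n 1015 th pct [0.104 1.213 1.273]
{0.0: 78, 0.1: 240, 1.0: 102, 1.1: 25, 1.2: 566}
N 1
0.3, -13.6, -0.7, -0.0057, 0.0018, 0.0002
```

View pics/w14.png

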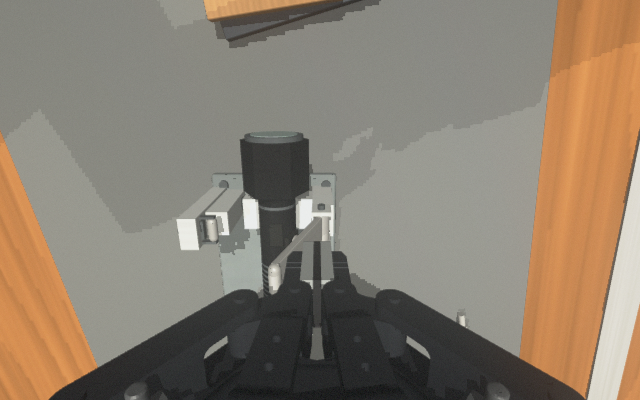

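Call:
carry_out --moves '[0,-13,0,-0.005,0.002,0,0,0,0,0,0,0,0,0,0,0,0,0]'

```text
clock: 20.05
tool_pos: [0.5795, 0.2445, 0.1258]
eef_rot: [[0.111, 0.994, 0.0], [0.994, -0.111, 0.0], [0.0, 0.0, -1.0]]
wrist_force: [0.4, 0.6, 0.7]
grip_width: -0.0
```

```bash
python3 - <<'E'
from h import *
st(); goto(2,46,69)
E
```

```text
t 20.05 cradle-frame TCP mm x 16.36 y 45.50 z 76.77 heading err deg -0.03 tilt zx 0.0004 zy 0.0001 F' x 0.3 y 0.6 z 0.7 w -0.0000
N 1
0.5, -14.4, 7.8, 0.0004, -0.0001, -0.0006
```

Call:
carry_out --moves '[0.5,-13,6,0,0,0,0,0,0,0,0,0,0,0,0,0,0,0]'

```text
clock: 20.35
tool_pos: [0.5691, 0.246, 0.1201]
eef_rot: [[0.112, 0.994, 0.003], [0.994, -0.112, -0.0], [0.0, 0.003, -1.0]]
wrist_force: [-1.1, 1.1, -0.9]
grip_width: -0.0
```

```bash
python3 - <<'E'
from h import *
look("w15"); goto(-4,46,61)
E
```

```text
t 20.40 cradle-frame TCP mm x 5.71 y 45.82 z 70.90 heading err deg -0.10 tilt zx 0.0027 zy 0.0002 F' x -0.2 y -0.3 z 0.2 w -0.0003
strap n 1140 th pct [0.106 0.784 0.821]
{0.0: 84, 0.1: 254, 0.5: 40, 0.6: 21, 0.7: 286, 0.8: 454}
N 1
0.2, -9.7, 9.9, 0.0027, -0.0002, -0.0017
```

View pics/w15.png

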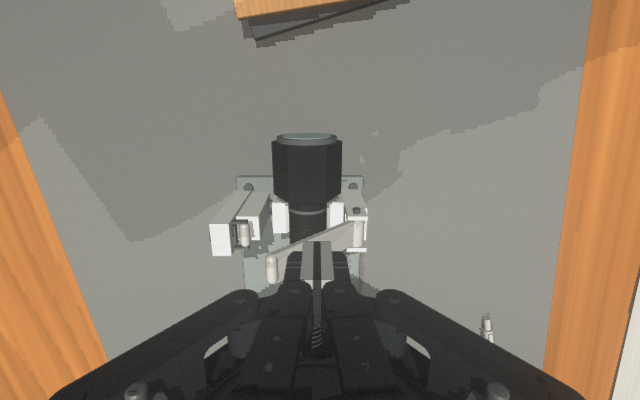

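Call:
carry_out --moves '[0,-9,8,0.002,0,-0.002,0,0,0,0,0,0,0,0,0,0,0,0]'

```text
clock: 20.7
tool_pos: [0.5607, 0.2469, 0.1117]
eef_rot: [[0.11, 0.994, 0.002], [0.994, -0.11, 0.0], [0.001, 0.002, -1.0]]
wrist_force: [-0.3, -0.8, -0.1]
grip_width: -0.0003
```

```bash
python3 - <<'E'
from h import *
st(); goto(-8,46,54)
E
```

```text
t 20.70 cradle-frame TCP mm x -2.53 y 45.76 z 62.67 heading err deg -0.01 tilt zx 0.0021 zy 0.0006 F' x -0.2 y -0.8 z -0.1 w -0.0003
N 1
0.2, -5.5, 8.7, 0.0021, -0.0006, -0.0001
```

Call:
carry_out --moves '[0,-7,8,0.002,0,0,0,0,0,0,0,0,0,0,0,0,0,0]'

```text
clock: 21.0
tool_pos: [0.5532, 0.2477, 0.1029]
eef_rot: [[0.11, 0.994, 0.0], [0.994, -0.11, 0.001], [0.001, -0.0, -1.0]]
wrist_force: [0.0, -0.3, -0.9]
grip_width: -0.0003
```

```bash
python3 - <<'E'
from h import *
look("w16"); goto(-14,46,48)
E
```

```text
t 21.05 cradle-frame TCP mm x -10.37 y 45.67 z 53.59 heading err deg -0.00 tilt zx -0.0009 zy 0.0002 F' x -0.2 y -0.5 z -0.3 w -0.0002
strap n 989 th pct [0.106 0.349 0.392]
{0.0: 67, 0.1: 323, 0.3: 536, 0.4: 55}
N 1
0.3, -3.6, 5.6, -0.0009, -0.0002, -0.0000
```

View pics/w16.png

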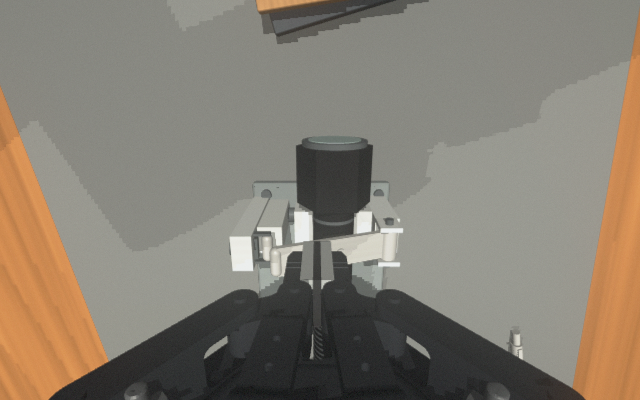

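Call:
carry_out --moves '[0,-3.5,5,0,0,0,0,0,0,0,0,0]'

```text
clock: 21.25
tool_pos: [0.5494, 0.2481, 0.0974]
eef_rot: [[0.11, 0.994, -0.0], [0.994, -0.11, 0.0], [0.0, -0.0, -1.0]]
wrist_force: [-0.3, -0.6, -0.4]
grip_width: -0.0001
```

Call:
carry_out --moves '[0,0,3,0,0,0,0,0,0,0,0,0]'

```text
clock: 21.45
tool_pos: [0.5494, 0.2483, 0.0944]
eef_rot: [[0.11, 0.994, 0.0], [0.994, -0.11, 0.001], [0.001, -0.0, -1.0]]
wrist_force: [0.8, -0.5, -0.0]
grip_width: -0.0
```

```bash
python3 - <<'E'
from h import *
st(); goto(-15,46,45)
E
```

```text
t 21.45 cradle-frame TCP mm x -13.91 y 45.94 z 45.40 heading err deg 0.00 tilt zx -0.0000 zy 0.0008 F' x 0.8 y -0.4 z -0.0 w -0.0000
N 1
0.1, -1.1, 0.4, -0.0000, -0.0008, 0.0000
```

Call:
carry_out --moves '[0,-1,1.5,0,-0.001,0]'

```text
clock: 21.55
tool_pos: [0.5492, 0.2484, 0.0937]
eef_rot: [[0.11, 0.994, 0.002], [0.994, -0.11, 0.0], [0.0, 0.002, -1.0]]
wrist_force: [-0.1, -0.5, 7.4]
grip_width: 0.0
```

Call:
carry_out --moves '[0,0,1.5,0,0,0]'

```text
clock: 21.65
tool_pos: [0.5494, 0.2484, 0.0936]
eef_rot: [[0.11, 0.994, 0.003], [0.994, -0.11, 0.0], [0.0, 0.003, -1.0]]
wrist_force: [-1.5, -0.9, 7.6]
grip_width: -0.0001
```

Call:
carry_out --moves '[0,0,1.5,0,0,0]'

```text
clock: 21.75
tool_pos: [0.5494, 0.2484, 0.0937]
eef_rot: [[0.11, 0.994, 0.003], [0.994, -0.11, 0.0], [0.001, 0.003, -1.0]]
wrist_force: [-2.6, 0.1, 6.6]
grip_width: -0.0003
```

```bash
python3 - <<'E'
from h import *
st()
E
```

```text
t 21.75 cradle-frame TCP mm x -13.95 y 46.08 z 44.68 heading err deg -0.00 tilt zx 0.0032 zy 0.0005 F' x -2.6 y -0.1 z 6.6 w -0.0003
```

Call:
carry_out --moves '[0,-0.3,2,0.002,0,0]'

```text
clock: 21.85
tool_pos: [0.5494, 0.2484, 0.0936]
eef_rot: [[0.11, 0.994, 0.003], [0.994, -0.11, 0.0], [0.001, 0.002, -1.0]]
wrist_force: [-1.5, -1.7, 8.0]
grip_width: 0.0001
```

Call:
carry_out --moves '[0,-0.3,2.2,0,0,0]'

```text
clock: 21.95
tool_pos: [0.5494, 0.2484, 0.0936]
eef_rot: [[0.11, 0.994, 0.004], [0.994, -0.11, 0.0], [0.001, 0.004, -1.0]]
wrist_force: [-3.1, -1.5, 8.6]
grip_width: -0.0
```

```bash
python3 - <<'E'
from h import *
look("w17")
E
```

```text
t 22.00 cradle-frame TCP mm x -13.97 y 46.05 z 44.65 heading err deg 0.00 tilt zx 0.0040 zy 0.0009 F' x -2.5 y -1.1 z 6.8 w -0.0001
strap n 776 th pct [0.098 0.175 0.206]
{0.0: 91, 0.1: 551, 0.2: 134}
```

View pics/w17.png

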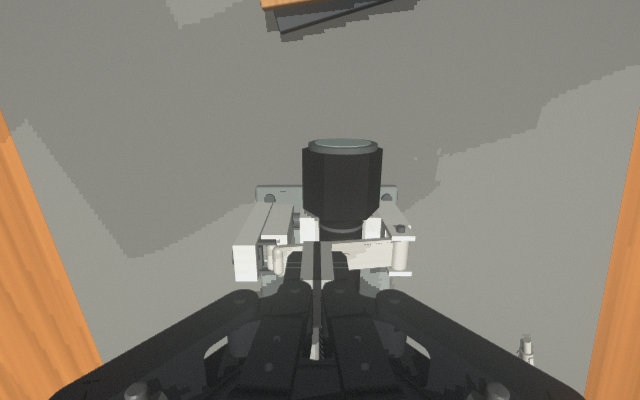

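Call:
carry_out --moves '[0,-0.5,2.8,0.004,0,0]'

```text
clock: 22.1
tool_pos: [0.5493, 0.2484, 0.0933]
eef_rot: [[0.11, 0.994, 0.002], [0.994, -0.11, 0.001], [0.001, 0.002, -1.0]]
wrist_force: [-2.5, -1.9, 9.6]
grip_width: 0.0002
```

```bash
python3 - <<'E'
from h import *
st()
E
```

```text
t 22.10 cradle-frame TCP mm x -14.01 y 46.05 z 44.35 heading err deg 0.00 tilt zx 0.0019 zy 0.0012 F' x -2.3 y -2.1 z 9.6 w 0.0002
```

Call:
carry_out --moves '[0,-0.3,3.2,0.002,-0.001,0]'

```text
clock: 22.2
tool_pos: [0.5492, 0.2484, 0.0923]
eef_rot: [[0.11, 0.994, 0.001], [0.994, -0.11, 0.0], [0.001, 0.001, -1.0]]
wrist_force: [-2.7, -0.9, 6.7]
grip_width: 0.0002
```

Call:
carry_out --moves '[0,-0.3,3.2,0.002,-0.001,0]'

```text
clock: 22.3
tool_pos: [0.5489, 0.2485, 0.0907]
eef_rot: [[0.11, 0.994, -0.001], [0.994, -0.11, -0.0], [-0.0, -0.001, -1.0]]
wrist_force: [-2.2, -0.8, 4.3]
grip_width: -0.0003
```

```bash
python3 - <<'E'
from h import *
st()
E
```

```text
t 22.30 cradle-frame TCP mm x -14.45 y 46.07 z 41.67 heading err deg 0.00 tilt zx -0.0005 zy -0.0003 F' x -2.1 y -1.1 z 4.3 w -0.0003
```

Call:
carry_out --moves '[0,0,2.5,0,0,0]'

```text
clock: 22.4
tool_pos: [0.5487, 0.2485, 0.0889]
eef_rot: [[0.11, 0.994, -0.001], [0.994, -0.11, -0.0], [-0.0, -0.001, -1.0]]
wrist_force: [-2.0, -0.0, 1.3]
grip_width: 0.0001
```

Call:
carry_out --moves '[0,0,2,0,0,0]'

```text
clock: 22.5
tool_pos: [0.5486, 0.2485, 0.0867]
eef_rot: [[0.11, 0.994, -0.001], [0.994, -0.11, -0.0], [-0.0, -0.001, -1.0]]
wrist_force: [-1.6, 0.1, 0.7]
grip_width: -0.0003
```

```bash
python3 - <<'E'
from h import *
look("w18")
E
```

```text
t 22.55 cradle-frame TCP mm x -14.75 y 46.11 z 37.35 heading err deg 0.01 tilt zx -0.0008 zy -0.0002 F' x -0.5 y 0.2 z 2.9 w -0.0000
strap n 673 th pct [0.043 0.103 0.128]
{0.0: 313, 0.1: 360}
```

View pics/w18.png

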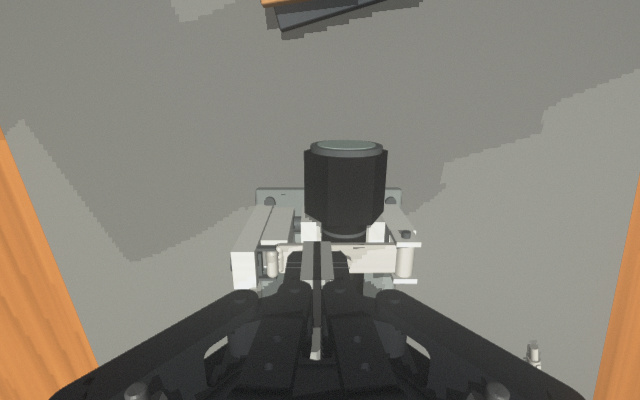

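Call:
carry_out --moves '[0,0,1.5,0,0,0,0,0,1.5,0,0,0]'

```text
clock: 22.75
tool_pos: [0.5487, 0.2486, 0.0859]
eef_rot: [[0.11, 0.994, -0.0], [0.994, -0.11, -0.0], [-0.0, -0.0, -1.0]]
wrist_force: [-4.9, -2.0, 11.3]
grip_width: 0.0004
```

Call:
carry_out --moves '[0,0,-5,0,0,0,0,0,-15,0,0,0,0,0,-25,0,0,0,0,0,-30,0,0,0,-20,0,-30,0,0,0,-30,0,-20,0,0,0,-20,0,0,0,0,0,0,0,0,0,0,0]'

```text
clock: 23.55
tool_pos: [0.5417, 0.1777, 0.2166]
eef_rot: [[0.108, 0.994, 0.001], [0.994, -0.108, -0.001], [-0.001, 0.001, -1.0]]
wrist_force: [1.1, 1.2, -0.2]
grip_width: -0.0003
```

```bash
python3 - <<'E'
from h import *
c=look("w19")
P=cloud(c); L=P-CR; L=np.stack([L@CX,L@CY,L[...,2]],-1)*1e3
m=(abs(L[...,1]-46)<6)&(L[...,2]>10)&(L[...,2]<40)
for x in range(-55,45,6):
    q=L[m&(abs(L[...,0]-x)<3)]
    if len(q)>5: print(x,len(q),"z med",np.median(q[:,2]).round(1),"p95",np.percentile(q[:,2],95).round(1))
h=(abs(L[...,0])<8)&(L[...,2]>15)&(L[...,1]>58)&(L[...,2]<24); print("shoulder y",np.percentile(L[h][:,1],[.5,1,2,5]).round(1))
k=(abs(L[...,0])<16)&(L[...,2]>-2)&(L[...,2]<16)
for y in range(-60,36,12):
    q=L[k&(abs(L[...,1]-y)<3)]
    if len(q)>10: print(y,"x",q[:,0].min().round(1),q[:,0].max().round(1),"ztop",np.percentile(q[:,2],97).round(1))
s=readout.read_state(); print(s["clock"],s["joint_velocities"].round(2),s["tool_pos"])
E
```

```text
t 23.60 cradle-frame TCP mm x -13.72 y -23.89 z 167.96 heading err deg 0.18 tilt zx 0.0017 zy 0.0001 F' x 0.8 y 0.2 z 0.4 w -0.0000
strap n 992 th pct [0.034 0.057 0.12 ]
{0.0: 814, 0.1: 168}
-55 74 z med 29.6 p95 31.0
-49 119 z med 30.1 p95 31.0
-43 130 z med 25.0 p95 30.4
-37 123 z med 25.2 p95 26.5
-31 112 z med 20.0 p95 21.6
-25 106 z med 19.6 p95 20.5
-19 106 z med 19.5 p95 20.6
-13 124 z med 19.5 p95 20.7
-7 108 z med 19.5 p95 20.6
-1 110 z med 19.8 p95 23.7
5 111 z med 19.3 p95 20.8
11 115 z med 19.2 p95 20.5
17 117 z med 19.2 p95 20.3
23 111 z med 19.2 p95 20.3
29 113 z med 21.6 p95 22.9
35 41 z med 20.8 p95 22.0
shoulder y [64.4 64.4 65.1 65.9]
-60 x -12.2 11.4 ztop 12.1
-48 x -12.2 12.1 ztop 12.4
-36 x -12.3 11.7 ztop 12.0
-24 x -12.3 12.5 ztop 12.7
-12 x -12.3 12.1 ztop 12.4
0 x -12.4 11.7 ztop 12.6
12 x -12.4 12.5 ztop 12.3
24 x -11.6 11.8 ztop 12.5
23.6 [ 1.56  1.14 -0.03  0.89 -0.47  0.5 ] [0.54193651 0.17886485 0.21695936]
```

View pics/w19.png

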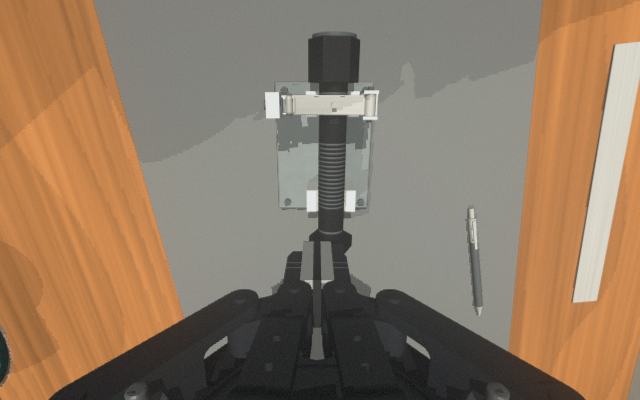

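Call:
carry_out --moves '[0,0,0,0,0,0,0,0,0,0,0,0,0,0,0,0,0,0]'

```text
clock: 23.9
tool_pos: [0.5416, 0.1808, 0.2158]
eef_rot: [[0.105, 0.994, -0.0], [0.994, -0.105, 0.001], [0.001, -0.0, -1.0]]
wrist_force: [0.4, 0.6, -0.4]
grip_width: -0.0001
```

```bash
python3 - <<'E'
from h import *
for n in ["top","side"]:
    c=read_camera(n); save(n+"20.png",c["frame"])
    for l in ["pen_jar","notebook_big","notebook_small","pencil"]: print(n,l,[(round(d["p"],2),d["extent"]) for d in find_in(n,l)][:1])
s=st(); print(s["joint_velocities"].round(2)); r.sign_off()
E
```

```text
top pen_jar [(0.78, [451.3, 146.6, 41.8, 29.3])]
top notebook_big [(0.96, [158.0, 136.1, 42.3, 41.6])]
top notebook_small [(0.79, [168.2, 144.9, 38.7, 20.9])]
top pencil [(0.58, [295.7, 117.5, 39.6, 5.2])]
side pen_jar []
side notebook_big [(0.68, [227.1, 307.6, 45.0, 54.5])]
side notebook_small [(0.83, [234.0, 306.9, 42.8, 47.7])]
side pencil [(0.53, [240.4, 210.0, 10.2, 26.2])]
t 24.40 cradle-frame TCP mm x -13.91 y -22.71 z 167.48 heading err deg 0.22 tilt zx 0.0008 zy 0.0010 F' x 0.3 y 1.1 z -0.9 w -0.0000
[-0.05 -0.14 -0.05  0.05  0.04  0.08]
the job is handed in; nothing more can be done
```

I clamped the smaller torch (the one on the mat) in the V-block holder and handed the job in at about 24 s; no verdict is reported.

- **Seating:** I laid the barrel in both Vs with the head outside the clamp block. I then slid it until the head met the end stop and held about 4.5–5.3 N at the wrist, friction included, for about 0.7 s with the strap open.
- **Strap:** I pushed it over with the closed fingertips. It snapped past the roller at about 10 N, and I pressed it once more to confirm it was home (11 N measured).

**Last checks**
- **Strap:** it lies level within about 0.01–0.02 rad in the depth image.
- **Barrel:** its axis is within about 1 mm of the middle of the Vs. The camera reads about 0.9 mm low in height, which I allowed for.
- **Head:** the back of the head is at 64.4 mm from the cradle, the same as before the strap was closed. The stop contact was felt at about 64.6 mm.
- **Robot:** it is clear of everything and at rest.

**What went wrong or disagreed**
- **Wrong-way move:** right after gripping, I sent one row with the wrong sign. It pressed the gripped torch towards the mat with about 65 N at the wrist, under the 120 N limit, and the torch slipped about 6 mm in the jaws. I reversed it at once, re-measured the grip and continued from that.
- **Other items:** by the detector's outlines, the jar, the big notebook and the pencil are where they were, to within its scatter. The small notebook has no earlier detection to compare with. The last side picture gave no detection for the jar, so it is confirmed only from the top. The top outline of the big notebook came out narrower than at the start, but its side outline agrees.

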